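# Stack the parts trays and lock the cover

### The job

Make up the stack of finished-parts trays for carrying away. Lift the cover off the base board and set it aside; put every tray on the board, the first shifted away from the end stop and each next one shifted the other way from the tray beneath, so that each sits fully down with its end on the lip below; then lay the cover straight on the top tray and lock it: lower the T-key through the slots until its flange rests on the cover and give it a quarter turn. Leave the oil bottle, the white spool and the marker alone.

Things in the scene. Friction and masses are not known exactly. Their poses are not given: they have to be found in the camera images.
- tray1_c (a point): aluminium parts tray, x its long axis: body 115x66x40 mm high to the rim, plus flat lips at rim level at both ends (160 mm over all). Small parts under 13 mm high fixed in its end bays. Point: its middle, 23 mm above the underside. z up, half-turn symmetric, 0.24 kg. May be absent.
- tray2_c (a point): same kind of tray and point. Its grip bar runs along y across the middle, 24 mm wide (x), 54 mm long, top 5.5 mm above the rim, 11.5 mm deep; 43 mm open each side of it, floor 30 mm below the rim: grip the bar across x from above. In the bar's centre a through slot 12 (x) x 32 (y) mm, hollow below. May be absent.
- tray3_c (a point): same kind of tray and point. Under its floor are two pockets 30 (x) x 61 (y) x 7 mm deep, centred at x = +18 and -18 mm, a 6 mm rib between. The bar below enters one pocket, so a tray sits 18 mm to one side of the one below (3 mm play), its end on that one's lip, 40 mm higher. Set straight above, it rocks on its rib. May be absent.
- tray4_c (a point): same kind of tray and point as tray1_c, with other small parts in its bays; may be absent
- base: fixed plywood base board, x its long axis, top 18 mm high; origin at its underside, below a steel bar (24x54x5.5 mm) on its top like the trays' bars. At the -x end a steel stop plate, face at x = -85 mm, top 62 mm up, blocks the lip of a tray set that way, so the first tray can only sit with its middle at x = +18 mm; the second then at 0, the third +18, the fourth 0.
- cover_c (a point): aluminium cover 156 (x) x 66 mm, 2.5 mm sheet, hollow rib along y over its middle, 33 mm wide (x), 26.5 mm high: grip it across x. Lies straight on the top tray (at first on the bare base), the bar inside its rib (play 2 mm in x, 3.5 in y). Slot 16 (x) x 38 mm in the rib's top. Point: middle, 13 mm above its underside. Half-turn symmetric. Free bench for it near world x 0.53, y 0.23.
- key_grip (a point): T-key standing in its block; point: centre of its black wing handle, 34 (x) x 13 (y) x 24 mm, grip across y. 28 mm below it: underside of a 26 mm flange; 69.5 mm below: foot of the T-head, 26 (x) x 8 (y) x 7 mm, on a 6 mm shaft. Flange on the rib, the head is 2 mm under the tray's bar. Turns freely either way, no stops. z up.
- key_block: fixed wooden block 52x40x48 mm in whose slot the key stands, flange on its top; origin under its middle. (The bench vise near y = 0.04 m, between the two sides of the bench, stands up to 0.15 m high beside the trays and 0.21 m at its front jaws: carry over it.)
- oil_bottle: white plastic oil bottle, 47 mm across, 130 mm tall, a bystander; origin under it
- spool: empty white plastic wire spool, 52 mm across, 30 mm high, a bystander; origin under it
- marker: marker pen lying on the bench, 136 mm long, a bystander; origin under its middle

How it is judged:
By the outcome, as a careful person would: the job done as asked, in the order asked, and still so for the second after the job is handed in, with the robot touching nothing.
Of tray1, tray2, tray3, tray4 only 2 to 4 are there at a start; the rules pass over those that are not, and their reading is None.
At some moment in a run one of tray1, tray2, tray3, tray4, cover may be knocked a few centimetres aside while the robot is not near it.
It also fails if it takes over 210 s, if anything falls off the work surface, if the arm or the gripper's body presses on something with over 40 N, if the wrist force passes 120 N, or if a joint passes its speed limit or range.

### The arm

A 6-joint arm with a two-finger parallel gripper is mounted at the origin on a cart in front of the work surface, level with it; the furniture and walls round the work are solid. World frame = base frame: x ahead of the robot, y to its left, z up, the work surface at z = 0. Lengths are in mm, angles in rad, forces in N, time in s.
With the tool pointing down it reaches from about 300 to 850 mm from the base axis. Payload 4.2 kg.
Tool frame: the origin (TCP) lies midway between the tips of the shut fingers; the grasp point (between the pads) lies 19 mm behind it; z points along the fingers, y is the line along which they close (so a half turn about z gives the same grasp; the last joint's range is limited). The gripper opens to 91 mm and grips with 3 to 60 N. Pads are 32 mm wide; open, the fingers measure 118 mm over their backs; the gripper's body (76 mm by 178 mm) begins 60 mm behind the grasp point.
Start: joints at [1.107, 0.32, 1.565, -0, 1.257, -0.02], TCP at [246.895, 519.313, 213.976] pointing down, gripper open.
Joint ranges: [-3.11, 3.11], [-0.84, 2.01], [0.21, 2.61], [-1.34, 4.49], [0.05, 2.63], [-2.56, 2.56]. Speed limits (rad/s): [2.57, 2.57, 3.14, 3.14, 3.14, 3.14].

### API

Orientations are given as a unit quaternion [w, x, y, z].
In Python, from plant import r, imaging, finder gives the robot as it stands. The module is installed in compiled form; this text tells all that it offers.
- The arm moves only by the tool jog_arm, never from a script. Its argument "commands" is a list that holds one entry, the list of rows, each a list of 7 numbers: the shift along the tool's x, y, z in m, then the turn, a rotation vector about the tool's x, y, z in degrees, then the opening, from 0 (shut) to 1 (fully open). In form: [[[tx, ty, tz, wx, wy, wz, claw], ...]]. A call has exactly 5 rows; each row shifts and turns the commanded pose from where the row before left it, along the tool's axes as they then stand; what a row does not reach is not made up. A row lasts 1/10 s, in which the tool goes at most 50 mm and 8.59 degrees, less where a joint would pass 70% of its speed; a pose out of reach is approached as far as the arm can. A call with a gripper value outside its range is refused whole. The fingers move at their own pace and stop on an object; "force" is the grip in N (left out, the last holds). Time passes only in rows, so rows that do not move let the fingers close, or fill a call up. It gives the time, the measured TCP pose, the force, the opening and the grip force at its end, in the units of the state.
- r.sense(): the state, without advancing time (a new reading comes with each control period).
- imaging.get_image(name): name is "scene" or "top" or "wrist"; returns (picture, depth): 384x512x3 uint8, blue, green, red; 384x512 float32, mm along the optical axis (not along the pixel's ray), 0 where there is no reading.
- imaging.camera_info(name): a dict with "K" (3x3 intrinsics, pixels), "R" (3x3) and "t" (3): a world point X has camera coordinates R X + t. Camera axes: x right, y down, z forward; pixel columns grow to the right and rows downward; lengths in mm; the calibration is good to about 2 mm. A picture is of the moment at which its call begins: read the wrist's pose just before it. camera_info takes no time and is no camera call; for the wrist camera it gives the pose at the moment of the call.
- r.hand_in(): hands the job in; it is judged then, once.
Trained networks look in the newest picture that a camera, given by its name, has taken for a name from the list of things; names that differ only in an ending like _2 or _b are one class to them, and where a whole thing is asked for, a point or a joint stands for the part that bears it (a point fixed in the world has none). Each returns a list of dicts, best first, with "confidence" (0 to 1); they miss things now and then, are a little off and sometimes report something else, mostly with a low value. They report only what shows in the picture. A call takes as long as a camera call.
- finder.recognise(target, camera): "point" ([column, row] in pixels, amid what is visible of it).
- finder.masks_of(target, camera): "pixels" (384x512 bool, what is visible of it) and "point" ([column, row] in pixels, amid what is visible of it).
- finder.spot_point(target, camera): "point" ([column, row] in pixels: a listed point, or the origin of a listed thing).
The state is a dict: "time_s": time; "qpos": joint angles; "joint_vel": joint speeds; "joint_torque": joint torques, N m; "tcp_pos": TCP position; "tcp_rot": TCP orientation; "contact_force": force on the tool from outside, world axes, zero at the start; "torque": the same for the moment, N m; "opening": finger opening in mm; "grip_force": force on a finger pad.
Only numpy, scipy, OpenCV 4.12 (cv2) and the standard library are available. Lean on these libraries where they do the work, as an engineer would, in place of code of your own. Each camera call takes 0.05 s, during which the arm holds its last target. There are 200 camera calls.

## Working session

There is one attempt and no reset: what is moved stays moved. The work goes in short steps, Python scripts to look and compute and a tool call to move; the robot and the scene stay as the last step left them, time stands still between calls to the robot, and variables do not carry over. Pictures are saved under pics/ and viewed, at most 17 in all, crops included, and the job is handed in when it is done.

Besides the shell and the picture viewer there is one more tool, called after "Emit:" by a JSON object that holds its "fn" and its "kwargs". jog_arm: Moves the arm, as the interface text tells. Its arguments: {"type":"object","properties":{"commands":{"type":"array"},"force":{"type":"number"}},"required":["commands"]}

```bash
mkdir -p pics; cat > h.py <<'E'
from plant import r, imaging, finder
import numpy as np, cv2
from scipy.spatial.transform import Rotation as Ro
def state():
    s=r.sense(); return s
def Rt(s):
    q=s["tcp_rot"]; return Ro.from_quat([q[1],q[2],q[3],q[0]]).as_matrix()
def ray(cam,px,z):
    c=imaging.camera_info(cam); K,R,t=map(np.array,(c["K"],c["R"],c["t"]))
    d=R.T@np.linalg.solve(K,[px[0],px[1],1.]); o=-R.T@t
    return o+d*(z-o[2])/d[2]
def cloud(cam,dep):
    c=imaging.camera_info(cam); K,R,t=map(np.array,(c["K"],c["R"],c["t"]))
    v,u=np.mgrid[:384,:512]; P=np.stack([(u-K[0,2])/K[0,0]*dep,(v-K[1,2])/K[1,1]*dep,dep],-1)
    return (P-t)@R
E
python3 - <<'E'
from h import *
s=r.sense(); print(s); print(Rt(s).round(3))
ims=[]
for c in ["top","scene"]:
    p,d=imaging.get_image(c); cv2.imwrite(f"pics/{c}0.png",p)
    P=cloud(c,d)
    for n in ["tray1_c","cover_c","key_grip","base","key_block","oil_bottle","spool","marker"]:
        for k in finder.spot_point(n,c)[:5]:
            if k["confidence"]<.2: continue
            u,v=np.round(k["point"]).astype(int)
            print(c,n,round(k["confidence"],2),u,v,P[min(v,383),min(u,511)].round() if 0<=u<512 and 0<=v<384 else None)
E
```

```text
{'time_s': 0.0, 'qpos': array([ 1.10698427e+00,  3.20275191e-01,  1.56566545e+00,  3.17056479e-06,
        1.25737021e+00, -1.99884503e-02]), 'joint_vel': array([ 1.91312086e-03,  9.18734455e-04, -1.02890856e-04,  1.17615196e-03,
        9.97789676e-06,  7.88092860e-04]), 'joint_torque': array([-1.49575466e-03, -4.12470174e+01, -2.31973028e+01,  7.26571237e-02,
        4.58017015e-02, -1.49654884e-04]), 'tcp_pos': array([246.67395126, 518.85373262, 213.1351377 ]), 'tcp_rot': array([-2.07259716e-04,  2.20095345e-01,  9.75477986e-01, -8.33726986e-04]), 'contact_force': array([ 0.63444304, -0.10050263,  0.01411619]), 'torque': array([-0.04193434, -0.04272593,  0.00220123]), 'grip_force': 0.0, 'opening': 91.8034623993254}
[[-0.903  0.429 -0.001]
 [ 0.429  0.903 -0.002]
 [ 0.    -0.002 -1.   ]]
top tray1_c 0.83 159 182 [566. 403.  16.]
top cover_c 0.92 319 220 [ 427. -150.   45.]
top key_grip 0.59 302 155 [643. -91.  89.]
top base 0.63 322 220 [ 428. -165.   23.]
top key_block 0.74 298 162 [627. -83.  51.]
top oil_bottle 0.55 345 245 [ 343. -238.   31.]
top spool 0.54 164 149 [682. 386.  26.]
top marker 0.62 313 245 [ 343. -131.   22.]
scene tray1_c 0.78 190 155 [557. 389.  38.]
scene cover_c 0.79 318 265 [ 443. -156.   24.]
scene key_grip 0.7 334 194 [623. -93.  86.]
scene base 0.9 314 276 [ 397. -170.   46.]
scene key_block 0.74 332 208 [614. -99.  43.]
scene oil_bottle 0.73 328 330 [ 306. -256.   43.]
scene oil_bottle 0.73 246 169 [611. 199.  36.]
scene spool 0.55 220 143 [626. 315.  77.]
scene spool 0.21 315 266 [ 436. -152.   25.]
scene marker 0.8 285 292 [ 339. -131.   17.]
scene marker 0.47 316 263 [ 445. -149.   24.]
```

View pics/top0.png

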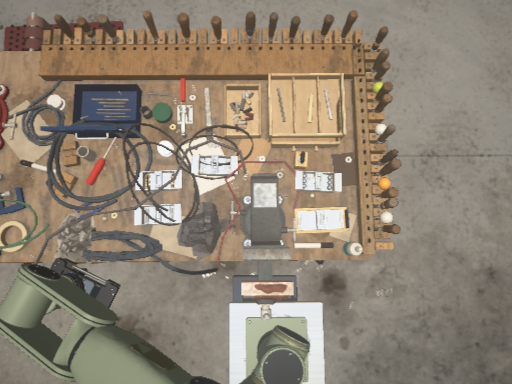

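View pics/scene0.png

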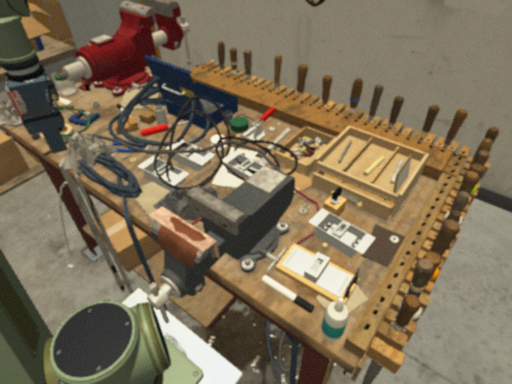

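Top view: trays at about (159,181), (159,214), (215,165), and (319,181) right of the vise. The cover is on the base at (320,220), and the key block is at (301,158). Next I'll crop closer and measure.

```bash
python3 - <<'E'
from h import *
p,d=imaging.get_image("top"); P=cloud("top",d)
a=cv2.resize(p[130:260,120:245],None,fx=4,fy=4,interpolation=3); b=cv2.resize(p[130:260,280:365],None,fx=4,fy=4,interpolation=3)
cv2.imwrite("pics/topc.png",np.hstack([a[:, :440],b]))
print(imaging.camera_info("top"))
for n,m in [("tray1_c",6),("cover_c",1),("base",1),("key_grip",1),("key_block",1)]:
  for k in finder.masks_of(n,"top")[:m]:
    M=k["pixels"]; ys,xs=np.nonzero(M)
    Q=P[M&(d>0)]; zt=np.percentile(Q[:,2],[5,50,80,97]) 
    pr=np.array([ray("top",(x,y),np.percentile(Q[:,2],80))[:2] for x,y in zip(xs,ys)],dtype=np.float32)
    rc=cv2.minAreaRect(pr)
    print(n,round(k["confidence"],2),np.round(k["point"]),len(xs),zt.round(),np.round(rc[0]),np.round(rc[1]),round(rc[2],1), [np.round(x["point"],1) for x in []])
for n in ["tray1_c","tray2_c","tray3_c","tray4_c"]:
    print([ (np.round(k["point"],1),round(k["confidence"],2)) for k in finder.spot_point(n,"top")])
E
```

```text
{'K': array([[362.30071502,   0.        , 249.04912477],
       [  0.        , 362.30071502, 190.65925605],
       [  0.        ,   0.        ,   1.        ]]), 'R': array([[-0.00698521, -0.99994574,  0.00772802],
       [-0.98981039,  0.00581486, -0.14227288],
       [ 0.14222022, -0.00864308, -0.98979731]]), 't': array([  90.16045296,  529.60127456, 1211.86017268])}
tray1_c 0.66 [162. 182.] 736 [ 4. 32. 41. 68.] [570. 398.] [154.  73.] 89.7 []
tray1_c 0.48 [353. 245.] 234 [ 20.  87.  94. 123.] [ 332. -245.] [62. 41.] 89.6 []
cover_c 0.62 [319. 221.] 829 [15. 20. 24. 46.] [ 431. -160.] [ 67. 158.] 1.2 []
base 0.62 [349. 223.] 172 [14. 20. 33. 54.] [ 427. -163.] [ 80. 178.] 0.9 []
key_grip 0.43 [304. 158.] 47 [49. 85. 88. 90.] [634. -90.] [17. 31.] 88.4 []
key_block 0.73 [299. 159.] 166 [ 7. 45. 49. 53.] [636. -92.] [45. 61.] 88.3 []
[(array([159.4, 178.7]), 0.59), (array([322.9, 219.6]), 0.39)]
[(array([160.3, 214.5]), 0.7), (array([322.1, 219. ]), 0.43), (array([160. , 177.8]), 0.18)]
[(array([315. , 184.4]), 0.58)]
[(array([215.6, 164.1]), 0.79)]
```

View pics/topc.png

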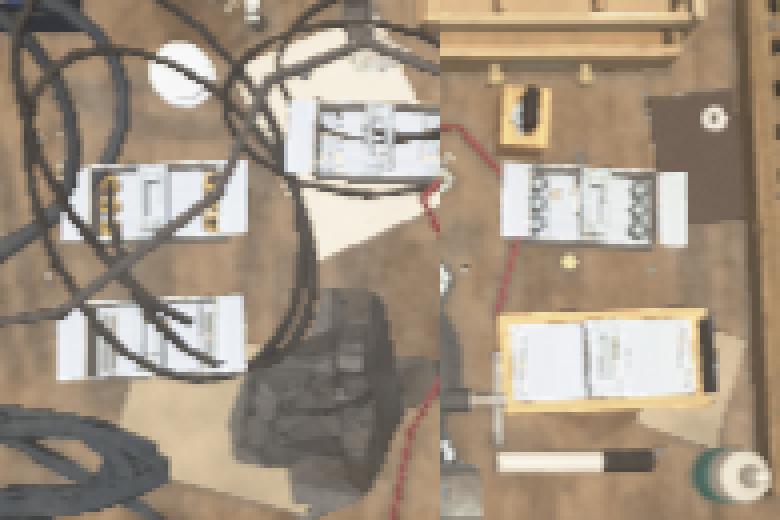

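Four trays are present. The stop is the dark plate at the -y end of the base, so base +x is world +y. I'll square the wrist and move above the cover, clear of the vise.

Emit:
{"fn": "jog_arm", "kwargs": {"commands": [[[0,0,-0.04,0,0,-8.4,0.45],[0,0,-0.04,0,0,-8.4,0.45],[0,0,-0.04,0,0,-8.4,0.45],[-0.013,-0.048,0,0,0,0,0.45],[-0.013,-0.048,0,0,0,0,0.45]]]}}

```text
time_s: 1.9
tcp_pos: [273.0, 423.3, 335.1]
tcp_rot: [0.001, 0.001, 1.0, 0.001]
contact_force: [0.4, -1.3, 0.9]
opening: 54.4
grip_force: 0.0
```

Emit:
{"fn": "jog_arm", "kwargs": {"commands": [[[-0.013,-0.048,0,0,0,0,0.45],[-0.013,-0.048,0,0,0,0,0.45],[-0.013,-0.048,0,0,0,0,0.45],[-0.013,-0.048,0,0,0,0,0.45],[-0.013,-0.048,0,0,0,0,0.45]]]}}

```text
time_s: 2.4
tcp_pos: [336.5, 181.1, 334.2]
tcp_rot: [0.001, 0.002, 1.0, 0.0]
contact_force: [2.0, -0.1, -0.2]
opening: 41.1
grip_force: 0.0
```

Emit:
{"fn": "jog_arm", "kwargs": {"commands": [[[-0.013,-0.048,0,0,0,0,0.45],[-0.013,-0.048,0,0,0,0,0.45],[-0.013,-0.048,0,0,0,0,0.45],[-0.013,-0.048,0,0,0,0,0.45],[-0.013,-0.048,0,0,0,0,0.45]]]}}

```text
time_s: 2.9
tcp_pos: [400.6, -59.4, 334.3]
tcp_rot: [0.001, 0.002, 1.0, 0.0]
contact_force: [0.7, 1.2, 0.6]
opening: 41.0
grip_force: 0.0
```

Emit:
{"fn": "jog_arm", "kwargs": {"commands": [[[-0.013,-0.048,0,0,0,0,0.45],[-0.011,-0.048,0,0,0,0,0.45],[0,0,0,0,0,0,0.45],[0,0,0,0,0,0,0.45],[0,0,0,0,0,0,0.45]]]}}

```text
time_s: 3.4
tcp_pos: [424.0, -152.5, 334.0]
tcp_rot: [-0.0, 0.002, 1.0, 0.0]
contact_force: [0.0, 0.3, 0.4]
opening: 41.0
grip_force: 0.0
```

```bash
python3 - <<'E'
from h import *
s=r.sense()
p,d=imaging.get_image("wrist"); cv2.imwrite("pics/w1.png",p); P=cloud("wrist",d)
c=imaging.camera_info("wrist"); print("cam pos",-np.array(c["R"]).T@np.array(c["t"]), c["R"], s["tcp_pos"])
for n,z in [("cover_c",31),("base",0),("key_grip",76),("key_block",0)]:
  for k in finder.spot_point(n,"wrist")[:2]: 
    u,v=np.round(k["point"]).astype(int)
    print(n,round(k["confidence"],2),u,v,ray("wrist",k["point"],z).round(1), P[v,u].round())
  for k in finder.masks_of(n,"wrist")[:1]:
    M=k["pixels"]&(d>0); Q=P[M]; print(n,len(Q),k["point"],np.percentile(Q,[1,50,99],axis=0).round())
np.savez("w1.npz",p=p,P=P,d=d)
E
```

```text
cam pos [ 347.17867092 -152.40911837  504.78158851] [[ 2.54226562e-03  9.99996503e-01  7.28501813e-04]
 [ 9.62601476e-01 -2.64455521e-03  2.70908480e-01]
 [ 2.70909459e-01  1.25356035e-05 -9.62604833e-01]] [ 423.95645855 -152.45316738  333.98952033]
cover_c 0.82 253 158 [ 424.5 -158.2   31. ] [ 426. -158.   23.]
cover_c 4104 [248.4, 158.0] [[ 396. -236.   18.]
 [ 428. -160.   21.]
 [ 463.  -83.   46.]]
base 0.62 254 158 [ 429.7 -157.9    0. ] [ 426. -157.   25.]
base 2779 [250.7, 152.4] [[ 383. -250.   -0.]
 [ 419. -164.   18.]
 [ 474.  -71.   63.]]
key_grip 0.67 188 95 [ 335.4 -242.5   76. ] [ 335. -239.   88.]
key_grip 0.56 295 298 [638.3 -93.9  76. ] [630. -95.  89.]
key_grip 160 [290.2, 300.0] [[ 624. -102.   47.]
 [ 641.  -96.   88.]
 [ 658.  -90.   90.]]
key_block 77 [282.4, 297.3] [[ 649. -116.   44.]
 [ 657. -108.   49.]
 [ 664.  -99.   50.]]
```

View pics/w1.png

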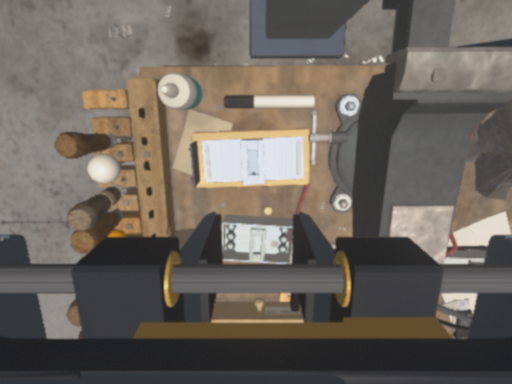

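The wrist view shows the cover on the base at (253,158), its stop plate at the left end (196,160), a tray at (257,240) and the marker and bottle above. Now I'll fit these precisely from depth.

```bash
cat >> h.py <<'E'
def fit(P,c,z0,z1,w,l):
    """centre/yaw of a flat patch near c (xy), in z band, within a window"""
    Q=P.reshape(-1,3); k=(abs(Q[:,0]-c[0])<w)&(abs(Q[:,1]-c[1])<l)&(Q[:,2]>z0)&(Q[:,2]<z1); Q=Q[k]
    if len(Q)<8: return None
    rc=cv2.minAreaRect(Q[:,:2].astype(np.float32))
    return len(Q),np.round(rc[0],1),np.round(rc[1],1),round(rc[2],1),"mean",Q.mean(0).round(1),"lim",np.percentile(Q[:,:2],[3,97],axis=0).round(1).tolist()
E
python3 - <<'E'
from h import *
P=np.load("w1.npz")["P"]
print("rib",fit(P,(428,-160),37,52,50,40))
print("sheet",fit(P,(428,-160),14,27,60,110))
print("stop",fit(P,(428,-250),50,75,60,30))
d=np.load("w1.npz")["d"]; p=np.load("w1.npz")["p"]
# rows of heights along y at x=428 and x at y=-160
for x in (410,445):
  k=abs(P[...,0]-x)<3; Q=P[k]; Q=Q[np.argsort(Q[:,1])]; Q=Q[(Q[:,1]>-275)&(Q[:,1]<-50)]; print(Q[::6,1:].round().astype(int).tolist())
print("board orange")
hsv=cv2.cvtColor(p,cv2.COLOR_BGR2HSV); M=(hsv[...,1]>120)&(hsv[...,2]>150)&(d>0)
Q=P[M]; print(fit(Q,(428,-160),8,30,70,110))
E
```

```text
rib (704, array([ 429.7, -159.4]), array([66. , 32.8]), 1.9, 'mean', array([ 428.6, -159.4,   44.7]), 'lim', [[397.9, -175.3], [460.8, -143.2]])
sheet (5605, array([ 423.9, -151. ]), array([100. , 203.3]), 3.2, 'mean', array([ 425.8, -157.8,   20.1]), 'lim', [[385.9, -242.5], [470.3, -74.0]])
stop (161, array([ 431.8, -245.3]), array([64. ,  3.4]), 1.6, 'mean', array([ 430.7, -244.8,   59.3]), 'lim', [[401.2, -247.0], [460.9, -243.3]])
[[-275, 2], [-272, 5], [-270, 3], [-266, 4], [-264, 2], [-262, 5], [-251, 49], [-245, 47], [-245, 49], [-245, 34], [-245, 51], [-245, 19], [-243, 18], [-241, 19], [-239, 18], [-235, 20], [-233, 22], [-230, 22], [-229, 22], [-227, 427], [-227, 415], [-227, 417], [-227, 414], [-227, 423], [-227, 423], [-227, 415], [-227, 417], [-226, 423], [-226, 426], [-226, 419], [-226, 419], [-226, 415], [-226, 423], [-226, 416], [-226, 425], [-226, 428], [-226, 416], [-226, 416], [-226, 428], [-226, 422], [-226, 426], [-226, 423], [-226, 427], [-226, 426], [-226, 429], [-226, 413], [-226, 420], [-226, 415], [-226, 424], [-226, 424], [-226, 425], [-226, 417], [-226, 4
[... 6925 characters left out ...]
199, 19], [-198, 20], [-195, 21], [-193, 20], [-190, 20], [-188, 20], [-185, 20], [-183, 21], [-180, 21], [-179, 20], [-175, 44], [-173, 45], [-170, 45], [-169, 45], [-166, 23], [-165, 24], [-161, 23], [-158, 24], [-155, 23], [-152, 25], [-149, 45], [-148, 44], [-145, 46], [-143, 44], [-140, 21], [-138, 20], [-135, 22], [-133, 20], [-130, 22], [-129, 21], [-125, 22], [-124, 21], [-121, 23], [-119, 21], [-116, 21], [-114, 20], [-111, 22], [-110, 22], [-107, 22], [-105, 21], [-102, 22], [-100, 21], [-97, 20], [-96, 21], [-93, 21], [-91, 20], [-88, 23], [-86, 22], [-83, 21], [-82, 22], [-78, 19], [-75, 19], [-73, 19], [-67, 1], [-64, 1], [-61, 1], [-58, 0], [-54, 0], [-51, 1]]
board orange
None
```

Cover rib is at (429.5, -159.4), yaw +1.8°. The stop face puts the base origin at (429.5, -159.7), which agrees. Going down to grip the cover.

Emit:
{"fn": "jog_arm", "kwargs": {"commands": [[[-0.0055,-0.007,0.048,0,0,-1.8,0.75],[0,0,0.05,0,0,0,0.75],[0,0,0.05,0,0,0,0.75],[0,0,0.05,0,0,0,0.75],[0,0,0.05,0,0,0,0.75]]], "force": 25}}

```text
time_s: 4.35
tcp_pos: [429.8, -160.4, 84.5]
tcp_rot: [0.001, -0.014, 1.0, -0.0]
contact_force: [1.6, -1.2, -0.8]
opening: 68.3
grip_force: 0.0
```

Emit:
{"fn": "jog_arm", "kwargs": {"commands": [[[0,0,0.03,0,0,0,0.75],[0,0,0.02,0,0,0,0.75],[0,0,0.01,0,0,0,0.75],[0,0,0,0,0,0,0.75],[0,0,0,0,0,0,0.2]]]}}

```text
time_s: 4.85
tcp_pos: [430.5, -160.7, 26.7]
tcp_rot: [0.001, -0.014, 1.0, -0.0]
contact_force: [0.4, -0.3, 0.2]
opening: 63.0
grip_force: 0.0
```

Emit:
{"fn": "jog_arm", "kwargs": {"commands": [[[0,0,0,0,0,0,0.2],[0,0,0,0,0,0,0.2],[0,0,0,0,0,0,0.2],[0,0,0,0,0,0,0.2],[0,0,0,0,0,0,0.2]]]}}

```text
time_s: 5.35
tcp_pos: [430.0, -160.3, 26.4]
tcp_rot: [0.0, -0.014, 1.0, 0.0]
contact_force: [-0.6, 1.1, 4.8]
opening: 32.9
grip_force: 25.0
```

Emit:
{"fn": "jog_arm", "kwargs": {"commands": [[[0,0,-0.03,0,0,0,0.2],[0,0,-0.05,0,0,0,0.2],[0,0,-0.05,0,0,0,0.2],[0,0,-0.05,0,0,0,0.2],[0,0,-0.05,0,0,0,0.2]]]}}

```text
time_s: 5.85
tcp_pos: [429.0, -160.2, 257.7]
tcp_rot: [-0.0, -0.014, 1.0, 0.0]
contact_force: [1.5, -0.9, -2.3]
opening: 33.2
grip_force: 25.0
```

Emit:
{"fn": "jog_arm", "kwargs": {"commands": [[[0,0,-0.05,0,0,0,0.2],[-0.014,0.048,0,0,0,0,0.2],[-0.014,0.048,0,0,0,0,0.2],[-0.014,0.048,0,0,0,0,0.2],[-0.014,0.048,0,0,0,0,0.2]]]}}

```text
time_s: 6.35
tcp_pos: [480.2, 34.6, 305.6]
tcp_rot: [-0.0, -0.013, 1.0, -0.0]
contact_force: [0.4, 0.2, -1.7]
opening: 32.8
grip_force: 25.0
```

Emit:
{"fn": "jog_arm", "kwargs": {"commands": [[[-0.014,0.048,0,0,0,0,0.2],[-0.014,0.048,0,0,0,0,0.2],[-0.014,0.048,0,0,0,0,0.2],[-0.014,0.048,0,0,0,0,0.2],[0,0,0,0,0,0,0.2]]]}}

```text
time_s: 6.85
tcp_pos: [531.7, 231.9, 303.9]
tcp_rot: [-0.001, -0.017, 1.0, 0.001]
contact_force: [0.0, -0.9, -1.1]
opening: 32.9
grip_force: 25.0
```

```bash
python3 - <<'E'
from h import *
s=r.sense(); print(s["tcp_pos"],s["opening"])
p,d=imaging.get_image("scene"); P=cloud("scene",d)
p2,d2=imaging.get_image("top"); P2=cloud("top",d2)
pw,dw=imaging.get_image("wrist"); Pw=cloud("wrist",dw); cv2.imwrite("pics/w2.png",pw); np.savez("w2.npz",p=pw,P=Pw)
# max height maps on 40 mm grid from top
for name,A in (("top",P2),("wrist",Pw)):
  print(name,"x rows 480..720, y cols 520..120")
  for x in range(480,720,30):
    row=[]
    for y in range(520,100,-30):
      k=(abs(A[...,0]-x)<15)&(abs(A[...,1]-y)<15)&(A[...,2]<250); row.append(int(np.percentile(A[k][:,2],95)) if k.sum()>3 else -99)
    print(x,row)
E
```

```text
[531.67659396 231.91847101 303.93549288] 32.861510378433756
top x rows 480..720, y cols 520..120
480 [58, 65, 69, 68, 58, -99, 43, 39, 29, 30, 32, -99, -99, 37]
510 [47, 66, 61, 70, 72, -99, 3, 3, 27, 30, 2, 2, 29, 35]
540 [49, 77, 84, 66, -99, 26, 3, 2, 31, 26, 2, 3, 37, 6]
570 [4, 90, 102, 56, -99, 61, -99, -99, 30, -99, -99, -99, 40, 7]
600 [1, 119, 105, -99, -99, 38, -99, -99, -99, -99, -99, -99, 43, 47]
630 [5, 136, 98, -99, -99, -99, -99, -99, -99, -99, -99, -99, 40, 41]
660 [1, 151, 127, -99, -99, -99, -99, -99, -99, -99, 37, -99, 40, 41]
690 [245, 245, 134, -99, -99, -99, -99, -99, -99, -99, 35, 38, 39, 38]
wrist x rows 480..720, y cols 520..120
480 [59, 66, 69, 70, 57, 56, 41, 40, 30, 31, 42, 10, 29, 38]
510 [50, 68, 64, 70, 71, 2, 2, 2, 30, 31, 1, 2, 2, 36]
540 [50, 79, 87, 68, 72, 72, 41, 40, 33, 31, 5, 5, 38, 8]
570 [2, 93, 104, 56, -99, 13, 14, 1, 34, 5, 4, 8, 39, 2]
600 [2, 123, 110, 40, -99, -99, -99, -99, -99, -99, 48, -99, -99, -99]
630 [11, 130, 98, 42, -99, -99, -99, -99, -99, 34, 46, 13, -99, -99]
660 [2, 153, 102, 1, -99, -99, -99, -99, -99, 40, 46, -99, -99, -99]
690 [2, 156, 152, -99, -99, -99, -99, -99, -99, 4, 7, -99, -99, -99]
```

View pics/w2.png

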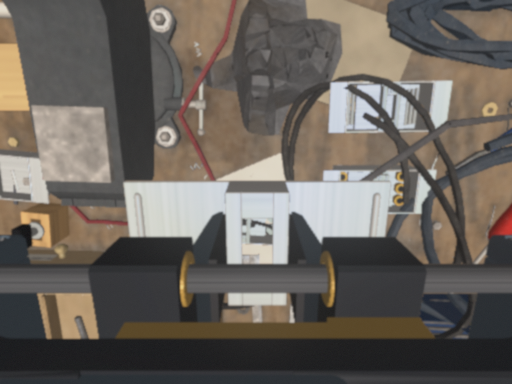

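The carried cover is well gripped. Two trays show at upper right (388,105) and (380,190), and a thin cable arch at about (290,120) lies near the set-down spot. I'll lower in steps and watch the force.

Emit:
{"fn": "jog_arm", "kwargs": {"commands": [[[0,-0.005,0.048,0,0,0,0.2],[0,0,0.048,0,0,0,0.2],[0,0,0.048,0,0,0,0.2],[0,0,0.048,0,0,0,0.2],[0,0,0.046,0,0,0,0.2]]]}}

```text
time_s: 7.5
tcp_pos: [530.9, 219.4, 66.8]
tcp_rot: [0.0, -0.013, 1.0, -0.0]
contact_force: [1.1, 0.5, -2.0]
opening: 32.9
grip_force: 25.0
```

Emit:
{"fn": "jog_arm", "kwargs": {"commands": [[[0,0,0.008,0,0,0,0.2],[0,0,0.008,0,0,0,0.2],[0,0,0.007,0,0,0,0.2],[0,0,0.006,0,0,0,0.2],[0,0,0,0,0,0,0.2]]]}}

```text
time_s: 8.0
tcp_pos: [531.7, 221.6, 39.7]
tcp_rot: [0.001, -0.014, 1.0, 0.0]
contact_force: [-1.5, 0.3, -0.6]
opening: 32.6
grip_force: 25.0
```

Emit:
{"fn": "jog_arm", "kwargs": {"commands": [[[0,0,0.006,0,0,0,0.2],[0,0,0.006,0,0,0,0.2],[0,0,0,0,0,0,0.2],[0,0,0,0,0,0,0.2],[0,0,0,0,0,0,0.2]]]}}

```text
time_s: 8.5
tcp_pos: [531.4, 221.6, 27.1]
tcp_rot: [0.0, -0.014, 1.0, 0.0]
contact_force: [-0.0, -0.4, -2.1]
opening: 32.7
grip_force: 25.0
```

Emit:
{"fn": "jog_arm", "kwargs": {"commands": [[[0,0,0.005,0,0,0,0.2],[0,0,0.005,0,0,0,0.2],[0,0,0.004,0,0,0,0.2],[0,0,0.002,0,0,0,0.2],[0,0,0,0,0,0,0.2]]]}}

```text
time_s: 9.0
tcp_pos: [531.0, 221.4, 10.4]
tcp_rot: [-0.0, -0.014, 1.0, -0.0]
contact_force: [-0.6, 1.0, -1.5]
opening: 32.9
grip_force: 25.0
```

Emit:
{"fn": "jog_arm", "kwargs": {"commands": [[[0,0,0.002,0,0,0,0.2],[0,0,0,0,0,0,0.7],[0,0,0,0,0,0,0.7],[0,0,0,0,0,0,0.7],[0,0,-0.03,0,0,0,0.7]]]}}

```text
time_s: 9.5
tcp_pos: [528.6, 220.5, 36.2]
tcp_rot: [-0.004, -0.014, 1.0, -0.001]
contact_force: [-0.5, 0.4, -0.1]
opening: 61.5
grip_force: 0.0
```

Emit:
{"fn": "jog_arm", "kwargs": {"commands": [[[0,0,-0.05,0,0,0,0.7],[0,0,-0.05,0,0,0,0.7],[0,0,-0.05,0,0,0,0.7],[0,0,-0.05,0,0,0,0.45],[-0.01,0,-0.05,0,0,0,0.45]]]}}

```text
time_s: 10.0
tcp_pos: [540.0, 221.6, 291.0]
tcp_rot: [0.0, -0.014, 1.0, 0.0]
contact_force: [0.9, 0.5, 0.4]
opening: 50.3
grip_force: 0.0
```

Emit:
{"fn": "jog_arm", "kwargs": {"commands": [[[-0.01,0.045,-0.04,0,0,0,0.45],[-0.01,0.045,0,0,0,0,0.45],[-0.008,0.045,0,0,0,0,0.45],[0,0.035,0,0,0,1.8,0.45],[0,0,0,0,0,0,0.45]]]}}

```text
time_s: 10.5
tcp_pos: [562.0, 388.6, 319.3]
tcp_rot: [-0.001, -0.0, 1.0, 0.001]
contact_force: [-0.4, -0.3, -1.1]
opening: 41.0
grip_force: 0.0
```

```bash
cat >> h.py <<'E'
def look(cam="wrist",save=None):
    s=r.sense(); p,d=imaging.get_image(cam); P=cloud(cam,d)
    if save: cv2.imwrite(f"pics/{save}.png",p)
    return s,p,d,P
def trays(cam,P,names=("tray1_c","tray2_c","tray3_c","tray4_c"),zp=23,conf=.15):
    for n in names:
        for k in finder.spot_point(n,cam):
            if k["confidence"]<conf: continue
            X=ray(cam,k["point"],zp+0.)
            f=fit(P,X,zp+18.5,zp+26.5,40,26)
            print(n,round(k["confidence"],2),np.round(k["point"]),X.round(1),"bar",f)
E
python3 - <<'E'
from h import *
s,p,d,P=look(save="w3"); print(s["tcp_pos"])
trays("wrist",P)
for c in [(570,400),(460,400),(620,210)]:
  print("rim",c,fit(P,c,35,43,50,100))
p,d=imaging.get_image("top"); P2=cloud("top",d); print("top"); trays("top",P2)
E
```

```text
[562.01714643 388.6335828  319.25752777]
tray1_c 0.6 [265. 162.] [569. 396.  23.] bar (457, array([566.6, 396.6]), array([69.3, 50.7]), 1.8, 'mean', array([568.5, 397.8,  45.8]), 'lim', [[542.9, 385.9], [596.3, 409.0]])
tray2_c 0.95 [264.  76.] [447.3 393.6  23. ] bar (411, array([451.4, 389.9]), array([48.6, 70.5]), 86.1, 'mean', array([446. , 393.3,  46.2]), 'lim', [[419.8, 369.0], [475.1, 408.9]])
tray4_c 0.9 [139. 197.] [623.6 199.4  23. ] bar (493, array([622.3, 195.4]), array([42.3, 65.1]), 89.1, 'mean', array([621.5, 204.1,  45.8]), 'lim', [[595.3, 192.2], [648.9, 216.2]])
rim (570, 400) (1575, array([577.3, 400. ]), array([199.2,  85.1]), 89.9, 'mean', array([571.1, 400. ,  40. ]), 'lim', [[536.6, 318.9], [615.0, 481.3]])
rim (460, 400) (2265, array([448.6, 389.2]), array([178.3,  76.5]), 89.9, 'mean', array([445.9, 385.9,  40.1]), 'lim', [[417.6, 316.3], [484.2, 474.6]])
rim (620, 210) (2550, array([619.8, 209. ]), array([ 99.3, 198. ]), 0.3, 'mean', array([620.7, 210.1,  39.9]), 'lim', [[575.0, 116.1], [658.9, 296.6]])
top
tray1_c 0.62 [159. 178.] [578.5 402.9  23. ] bar (17, array([585.6, 394.9]), array([21.5, 10.8]), 1.3, 'mean', array([588.9, 393.4,  43.8]), 'lim', [[576.8, 389.4], [596.2, 400.4]])
tray1_c 0.15 [216. 167.] [618.5 204.1  23. ] bar (69, array([623.1, 200.3]), array([65.6, 37.2]), 3.2, 'mean', array([623.8, 204.7,  44.7]), 'lim', [[591.9, 186.7], [654.8, 217.7]])
tray2_c 0.5 [344. 246.] [ 338.4 -237.9   23. ] bar None
tray3_c 0.74 [314. 183.] [ 556.6 -141.5   23. ] bar (78, array([ 558.9, -153.5]), array([35.1, 64.6]), 71.2, 'mean', array([ 561.7, -153.5,   44.7]), 'lim', [[536.7, -165.5], [589.8, -140.3]])
tray4_c 0.57 [213. 165.] [623.2 211.5  23. ] bar (67, array([622.8, 204. ]), array([66. , 30.3]), 4.1, 'mean', array([623.8, 205.4,  44.7]), 'lim', [[595.4, 193.3], [654.4, 217.8]])
```

View pics/w3.png

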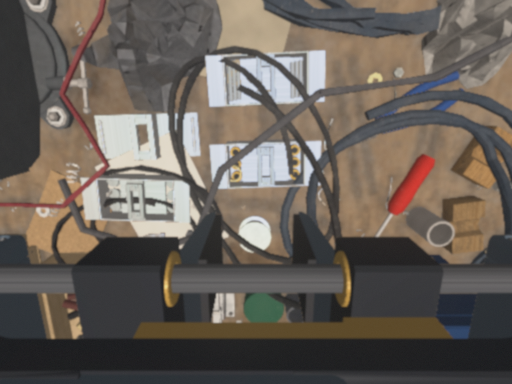

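Wrist view: tray2 at (265,78), tray1 at (266,163), tray4 at (137,200), cover at (148,135). The tray1 bar fits at (569.5, 397.6), so I'll pick that one first.

Emit:
{"fn": "jog_arm", "kwargs": {"commands": [[[-0.0075,0.009,0.045,0,0,0,0.45],[0,0,0.05,0,0,0,0.45],[0,0,0.05,0,0,0,0.45],[0,0,0.05,0,0,0,0.45],[0,0,0.05,0,0,0,0.45]]], "force": 40}}

```text
time_s: 11.5
tcp_pos: [570.4, 392.9, 74.4]
tcp_rot: [0.0, 0.002, 1.0, 0.0]
contact_force: [0.4, 0.5, -0.2]
opening: 40.9
grip_force: 0.0
```

Emit:
{"fn": "jog_arm", "kwargs": {"commands": [[[0,0,0.025,0,0,0,0.45],[0,0,0.015,0,0,0,0.45],[0,0,0.01,0,0,0,0.45],[0,0,0.002,0,0,0,0.45],[0,0,0,0,0,0,0.1]]]}}

```text
time_s: 12.0
tcp_pos: [570.5, 393.5, 23.7]
tcp_rot: [0.0, 0.002, 1.0, 0.0]
contact_force: [0.6, 0.9, 0.1]
opening: 35.3
grip_force: 0.4
```

Emit:
{"fn": "jog_arm", "kwargs": {"commands": [[[0,0,0,0,0,0,0.1],[0,0,0,0,0,0,0.1],[0,0,0,0,0,0,0.1],[0,0,0,0,0,0,0.1],[0,0,0,0,0,0,0.1]]]}}

```text
time_s: 12.5
tcp_pos: [570.4, 393.3, 23.7]
tcp_rot: [0.0, 0.002, 1.0, 0.0]
contact_force: [0.3, 1.5, -0.2]
opening: 24.0
grip_force: 40.0
```

Emit:
{"fn": "jog_arm", "kwargs": {"commands": [[[0,0,-0.03,0,0,0,0.1],[0,0,-0.05,0,0,0,0.1],[0,0,-0.05,0,0,0,0.1],[0,0,-0.05,0,0,0,0.1],[0,0,-0.05,0,0,0,0.1]]]}}

```text
time_s: 13.0
tcp_pos: [569.6, 392.4, 255.1]
tcp_rot: [-0.001, 0.002, 1.0, -0.001]
contact_force: [1.2, 0.3, -2.4]
opening: 24.0
grip_force: 40.0
```

Emit:
{"fn": "jog_arm", "kwargs": {"commands": [[[0.0115,-0.0445,-0.045,0,0,0,0.1],[0.0115,-0.0445,0,0,0,0,0.1],[0.0115,-0.0445,0,0,0,0,0.1],[0.0115,-0.0445,0,0,0,0,0.1],[0.0115,-0.0445,0,0,0,0,0.1]]]}}

```text
time_s: 13.5
tcp_pos: [513.1, 178.7, 288.1]
tcp_rot: [-0.001, 0.002, 1.0, -0.001]
contact_force: [1.5, 0.0, -2.2]
opening: 24.0
grip_force: 40.0
```

Emit:
{"fn": "jog_arm", "kwargs": {"commands": [[[0.0115,-0.0445,0,0,0,0,0.1],[0.0115,-0.0445,0,0,0,0,0.1],[0.0115,-0.0445,0,0,0,0,0.1],[0.0115,-0.0445,0,0,0,0,0.1],[0.0115,-0.0445,0,0,0,0,0.1]]]}}

```text
time_s: 14.0
tcp_pos: [454.5, -43.1, 288.3]
tcp_rot: [-0.001, 0.002, 1.0, -0.0]
contact_force: [0.9, 0.2, -2.0]
opening: 23.8
grip_force: 40.0
```

Emit:
{"fn": "jog_arm", "kwargs": {"commands": [[[0.0115,-0.0445,0,0,0,0,0.1],[0.0115,-0.0445,0,0,0,-1.8,0.1],[0,0,0,0,0,0,0.1],[0,0,0,0,0,0,0.1],[0,0,0,0,0,0,0.1]]]}}

```text
time_s: 14.5
tcp_pos: [432.5, -129.6, 288.4]
tcp_rot: [-0.0, -0.014, 1.0, 0.0]
contact_force: [0.3, 0.2, -3.3]
opening: 23.6
grip_force: 40.0
```

```bash
python3 - <<'E'
from h import *
s,p,d,P=look(); print(s["tcp_pos"],s["tcp_rot"].round(4))
z=s["tcp_pos"][2]
print("held bar",fit(P,s["tcp_pos"],z+17,z+26,40,30)); 
print("held lips",fit(P,s["tcp_pos"],z+12,z+19.,60,100))
print("basebar",fit(P,(429,-160),21.5,27,40,25)); print("stop",fit(P,(428,-250),50,75,60,30))
p,d=imaging.get_image("top"); P2=cloud("top",d);print("top bar",fit(P2,(429,-160),21.5,27,40,25))
E
```

```text
[ 432.54480778 -129.59405459  288.37849891] [-5.000e-04 -1.390e-02  9.999e-01  4.000e-04]
held bar (2724, array([ 430.2, -128.2]), array([65.4, 59.2]), 1.8, 'mean', array([ 419.1, -130.1,  310. ]), 'lim', [[399.9, -146.4], [456.4, -113.4]])
held lips (7530, array([ 430.9, -130. ]), array([ 66.9, 160.6]), 1.6, 'mean', array([ 411. , -130.5,  304.5]), 'lim', [[396.9, -208.0], [437.4, -52.6]])
basebar (603, array([ 426.7, -159.3]), array([49.6, 23.6]), 1.0, 'mean', array([ 426.5, -158.9,   23.7]), 'lim', [[403.4, -169.9], [449.8, -147.6]])
stop (171, array([ 422.7, -245.6]), array([46.,  4.]), 2.4, 'mean', array([ 422. , -244.9,   58.7]), 'lim', [[400.6, -246.9], [443.4, -243.5]])
top bar (13, array([ 402.7, -155.1]), array([30.9, 10.3]), 89.4, 'mean', array([ 405.4, -159.8,   23.4]), 'lim', [[399.9, -170.6], [407.9, -143.4]])
```

Held tray fits at (430.9, -130.0), yaw 1.7°; the base bar is at y -159.1. Lowering tray1 onto the board at +18 mm.

Emit:
{"fn": "jog_arm", "kwargs": {"commands": [[[0.0025,-0.0113,0.045,0,0,0,0.1],[0,0,0.05,0,0,0,0.1],[0,0,0.05,0,0,0,0.1],[0,0,0.05,0,0,0,0.1],[0,0,0.032,0,0,0,0.1]]]}}

```text
time_s: 15.1
tcp_pos: [429.1, -139.8, 58.8]
tcp_rot: [-0.002, -0.015, 1.0, 0.001]
contact_force: [0.3, 0.1, -3.4]
opening: 23.5
grip_force: 40.0
```

Emit:
{"fn": "jog_arm", "kwargs": {"commands": [[[0,0,0.006,0,0,0,0.1],[0,0,0.005,0,0,0,0.1],[0,0,0.004,0,0,0,0.1],[0,0,0.002,0,0,0,0.1],[0,0,0,0,0,0,0.1]]]}}

```text
time_s: 15.6
tcp_pos: [431.4, -141.8, 45.7]
tcp_rot: [0.001, -0.014, 1.0, -0.0]
contact_force: [-0.5, 0.1, -2.1]
opening: 23.5
grip_force: 40.0
```

Emit:
{"fn": "jog_arm", "kwargs": {"commands": [[[0,0,0.002,0,0,0,0.1],[0,0,0.002,0,0,0,0.1],[0,0,0.001,0,0,0,0.1],[0,0,0,0,0,0,0.1],[0,0,0,0,0,0,0.1]]]}}

```text
time_s: 16.1
tcp_pos: [431.2, -141.9, 41.6]
tcp_rot: [0.001, -0.014, 1.0, -0.0]
contact_force: [-3.5, 0.9, 14.1]
opening: 23.9
grip_force: 40.0
```

Emit:
{"fn": "jog_arm", "kwargs": {"commands": [[[0,0,0,0,0,0,0.45],[0,0,0,0,0,0,0.45],[0,0,0,0,0,0,0.45],[0,0,-0.04,0,0,0,0.45],[0,0,-0.05,0,0,0,0.45]]]}}

```text
time_s: 16.6
tcp_pos: [428.8, -141.0, 128.8]
tcp_rot: [-0.003, -0.014, 1.0, 0.001]
contact_force: [1.7, -0.1, 0.1]
opening: 41.2
grip_force: 0.0
```

Emit:
{"fn": "jog_arm", "kwargs": {"commands": [[[-0.02,0,-0.05,0,0,0,0.45],[-0.02,0,-0.05,0,0,0,0.45],[-0.02,0,-0.05,0,0,0,0.45],[-0.02,0,-0.03,0,0,1.8,0.45],[0,0,0,0,0,0,0.45]]]}}

```text
time_s: 17.1
tcp_pos: [510.3, -140.2, 303.2]
tcp_rot: [0.005, 0.002, 1.0, -0.001]
contact_force: [-0.3, 0.7, -1.0]
opening: 40.8
grip_force: 0.0
```

```bash
python3 - <<'E'
from h import *
s,p,d,P=look(save="w4"); print(s["tcp_pos"],s["tcp_rot"].round(4))
trays("wrist",P)
print("placed bar",fit(P,(429,-141),61,67,40,28)); print("placed rim",fit(P,(429,-141),55,61,50,100)); print("stop",fit(P,(428,-250),50,75,60,20))
print("t3 rim",fit(P,(561,-150),35,43,50,100))
E
```

```text
[ 510.31815674 -140.15845778  303.19020321] [ 0.005   0.0018  1.     -0.0013]
tray1_c 0.86 [255. 100.] [ 422.9 -142.2   23. ] bar (26, array([ 425.4, -140.6]), array([61.2, 49.4]), 1.6, 'mean', array([ 409. , -142.8,   46.1]), 'lim', [[394.3, -165.3], [456.5, -117.1]])
tray1_c 0.55 [288. 232.] [617.2 -92.7  23. ] bar (362, array([ 632.5, -102.5]), array([21.9, 50.5]), 84.7, 'mean', array([ 629.6, -104.6,   45.2]), 'lim', [[608.1, -113.7], [655.6, -92.1]])
tray1_c 0.37 [291. 254.] [652.7 -86.6  23. ] bar (299, array([ 636.5, -101.4]), array([47.4, 22. ]), 0.4, 'mean', array([ 633.6, -104.6,   45.3]), 'lim', [[614.0, -112.3], [658.1, -92.1]])
tray3_c 0.72 [248. 192.] [ 550.3 -152.    23. ] bar (359, array([ 557.8, -152.4]), array([23.9, 53.7]), 86.4, 'mean', array([ 557.2, -152.5,   42.6]), 'lim', [[532.0, -164.6], [583.7, -140.2]])
tray4_c 0.83 [482. 229.] [610.7 203.3  23. ] bar (269, array([617.8, 207. ]), array([24.6, 52.8]), 87.0, 'mean', array([609.8, 204.8,  42.8]), 'lim', [[592.3, 194.9], [640.6, 218.7]])
placed bar (361, array([ 425.2, -141.8]), array([53. , 23.8]), 1.8, 'mean', array([ 423.9, -142.3,   61.8]), 'lim', [[400.2, -153.3], [450.4, -131.0]])
placed rim (2193, array([ 425.5, -141.7]), array([ 65.8, 159.6]), 1.6, 'mean', array([ 423. , -138.9,   56.4]), 'lim', [[392.9, -219.4], [457.2, -64.3]])
stop (213, array([ 427.4, -244.6]), array([63.3,  3.5]), 1.8, 'mean', array([ 426.4, -244.2,   57.2]), 'lim', [[397.4, -246.3], [456.7, -242.5]])
t3 rim (2087, array([ 564.7, -152.8]), array([159.8,  80.2]), 85.8, 'mean', array([ 556.4, -153.4,   37.7]), 'lim', [[524.2, -229.5], [592.3, -74.8]])
```

View pics/w4.png

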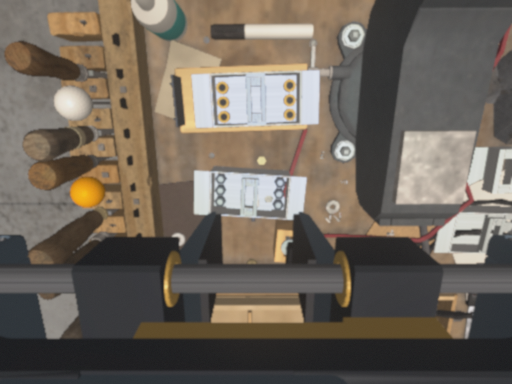

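Tray1 is seated on the board at (254,98), clear of the stop. Tray3 is at (249,193), clockwise by about 3.6°. That frame was taken while settling, so I'll approach tray3 and re-measure.

Emit:
{"fn": "jog_arm", "kwargs": {"commands": [[[-0.025,-0.006,0,0,0,0,0.45],[-0.025,-0.006,0,0,0,3.6,0.45],[0,0,0,0,0,0,0.45],[0,0,0,0,0,0,0.45],[0,0,0,0,0,0,0.45]]]}}

```text
time_s: 17.85
tcp_pos: [555.1, -151.6, 298.4]
tcp_rot: [-0.001, 0.033, 0.999, 0.0]
contact_force: [-0.5, -0.4, 0.0]
opening: 41.0
grip_force: 0.0
```

```bash
python3 - <<'E'
from h import *
s,p,d,P=look(); print(s["tcp_pos"],s["tcp_rot"].round(4))
print("bar",fit(P,(560,-152),43,49,40,25)); print("rim",fit(P,(560,-152),37,42,45,100))
print("placed bar",fit(P,(429,-141),60,67,40,28))
print("key",fit(P,(636,-95),79,95,30,30))
E
```

```text
[ 555.08112339 -151.56637943  298.36378495] [-1.000e-03  3.330e-02  9.994e-01  3.000e-04]
bar (449, array([ 562.9, -153.6]), array([22.3, 54.3]), 86.4, 'mean', array([ 562.4, -153.5,   46.1]), 'lim', [[537.2, -165.0], [588.3, -142.0]])
rim (2063, array([ 563.4, -153.4]), array([160.3,  65.9]), 86.1, 'mean', array([ 562.8, -153.5,   40.3]), 'lim', [[528.8, -231.0], [597.3, -75.6]])
placed bar (683, array([ 429.2, -148.1]), array([61.7, 35.5]), 2.9, 'mean', array([ 429.2, -142.7,   63.7]), 'lim', [[404.1, -154.2], [455.9, -131.2]])
key None
```

Emit:
{"fn": "jog_arm", "kwargs": {"commands": [[[-0.008,-0.0015,0.045,0,0,0,0.45],[0,0,0.05,0,0,0,0.45],[0,0,0.05,0,0,0,0.45],[0,0,0.05,0,0,0,0.45],[0,0,0.045,0,0,0,0.45]]]}}

```text
time_s: 18.4
tcp_pos: [562.8, -153.4, 57.4]
tcp_rot: [-0.0, 0.033, 0.999, 0.0]
contact_force: [-0.9, 0.3, -0.4]
opening: 41.2
grip_force: 0.0
```

Emit:
{"fn": "jog_arm", "kwargs": {"commands": [[[0,0,0.025,0,0,0,0.45],[0,0,0.01,0,0,0,0.45],[0,0,0,0,0,0,0.45],[0,0,0,0,0,0,0.45],[0,0,0,0,0,0,0.1]]]}}

```text
time_s: 18.9
tcp_pos: [565.5, -154.2, 26.0]
tcp_rot: [0.002, 0.033, 0.999, -0.0]
contact_force: [-0.8, -0.1, 0.3]
opening: 35.5
grip_force: 0.0
```

Emit:
{"fn": "jog_arm", "kwargs": {"commands": [[[0,0,0,0,0,0,0.1],[0,0,0,0,0,0,0.1],[0,0,0,0,0,0,0.1],[0,0,0,0,0,0,0.1],[0,0,0,0,0,0,0.1]]]}}

```text
time_s: 19.4
tcp_pos: [565.0, -153.7, 25.4]
tcp_rot: [0.001, 0.034, 0.999, -0.0]
contact_force: [-1.1, 1.6, 5.4]
opening: 23.6
grip_force: 40.0
```

Emit:
{"fn": "jog_arm", "kwargs": {"commands": [[[0,0,-0.03,0,0,0,0.1],[0,0,-0.05,0,0,0,0.1],[0,0,-0.05,0,0,0,0.1],[0,0,-0.05,0,0,0,0.1],[0,0,-0.04,0,0,0,0.1]]]}}

```text
time_s: 19.9
tcp_pos: [564.1, -153.9, 246.8]
tcp_rot: [0.001, 0.033, 0.999, -0.0]
contact_force: [0.1, -0.5, -2.5]
opening: 23.7
grip_force: 40.0
```

Emit:
{"fn": "jog_arm", "kwargs": {"commands": [[[0.045,-0.005,0,0,0,0,0.1],[0.045,-0.005,0,0,0,0,0.1],[0.043,-0.005,0,0,0,-5.6,0.1],[0,0,0,0,0,0,0.1],[0,0,0,0,0,0,0.1]]]}}

```text
time_s: 20.4
tcp_pos: [429.7, -159.9, 244.1]
tcp_rot: [0.0, -0.015, 1.0, -0.0]
contact_force: [0.3, -0.5, -2.6]
opening: 23.9
grip_force: 40.0
```

Emit:
{"fn": "jog_arm", "kwargs": {"commands": [[[0,0,0,0,0,0,0.1],[0,0,0,0,0,0,0.1],[0,0,0,0,0,0,0.1],[0,0,0,0,0,0,0.1],[0,0,0,0,0,0,0.1]]]}}

```text
time_s: 20.9
tcp_pos: [430.7, -159.9, 243.7]
tcp_rot: [-0.0, -0.016, 1.0, 0.0]
contact_force: [0.6, 0.4, -3.1]
opening: 23.8
grip_force: 40.0
```

```bash
cat >> h.py <<'E'
def held():
    s,p,d,P=look(); t=s["tcp_pos"]; z=t[2]; print(t.round(1),s["tcp_rot"].round(4))
    print("held bar",fit(P,t,z+18,z+26,40,30)); print("held rim",fit(P,t,z+11,z+18.,60,100))
    return P
def lim(P,c,z0,z1,w,l):  # edges via percentiles
    print(fit(P,c,z0,z1,w,l))
E
python3 - <<'E'
from h import *
P=held()
print("below bar",fit(P,(429,-142),60.5,67,40,25)); print("below rim",fit(P,(429,-142),55,60.5,50,100)); print("stop",fit(P,(428,-250),61,70,60,20))
E
```

```text
[ 430.7 -159.9  243.7] [-2.000e-04 -1.560e-02  9.999e-01  1.000e-04]
held bar (2320, array([ 427.2, -160.5]), array([54.1, 44.2]), 1.4, 'mean', array([ 415.1, -160.9,  264.3]), 'lim', [[401.0, -176.6], [434.4, -145.3]])
held rim (7535, array([ 427.5, -160.5]), array([ 66.5, 160.2]), 1.8, 'mean', array([ 408.4, -161.1,  258.3]), 'lim', [[393.6, -238.6], [434.0, -83.1]])
below bar (337, array([ 414.4, -142.9]), array([23.3, 23.8]), 2.0, 'mean', array([ 412.2, -143.3,   63.6]), 'lim', [[403.1, -154.7], [424.9, -131.6]])
below rim (1470, array([ 411.7, -142.9]), array([ 31.2, 160.3]), 1.8, 'mean', array([ 409.3, -143.4,   58. ]), 'lim', [[396.0, -221.0], [427.3, -65.4]])
stop (65, array([ 414.5, -246. ]), array([29.5,  2.9]), 1.3, 'mean', array([ 414.4, -246. ,   62.1]), 'lim', [[400.7, -247.3], [428.3, -244.5]])
```

Held tray3 is at (427.4, -160.5); the target is (429.9, -160.9). Lowering.

Emit:
{"fn": "jog_arm", "kwargs": {"commands": [[[-0.0025,-0.0005,0.04,0,0,0,0.1],[0,0,0.045,0,0,0,0.1],[0,0,0.04,0,0,0,0.1],[0,0,0.015,0,0,0,0.1],[0,0,0,0,0,0,0.1]]]}}

```text
time_s: 21.45
tcp_pos: [431.2, -159.6, 101.7]
tcp_rot: [-0.003, -0.015, 1.0, 0.001]
contact_force: [0.0, -1.3, -2.9]
opening: 23.7
grip_force: 40.0
```

Emit:
{"fn": "jog_arm", "kwargs": {"commands": [[[0,0,0.005,0,0,0,0.1],[0,0,0.005,0,0,0,0.1],[0,0,0.004,0,0,0,0.1],[0,0,0.002,0,0,0,0.1],[0,0,0,0,0,0,0.1]]]}}

```text
time_s: 21.95
tcp_pos: [433.0, -160.3, 88.1]
tcp_rot: [0.0, -0.015, 1.0, 0.0]
contact_force: [-0.0, 0.0, -1.9]
opening: 23.4
grip_force: 40.0
```

Emit:
{"fn": "jog_arm", "kwargs": {"commands": [[[0,0,0.002,0,0,0,0.1],[0,0,0.002,0,0,0,0.1],[0,0,0.001,0,0,0,0.1],[0,0,0,0,0,0,0.1],[0,0,0,0,0,0,0.1]]]}}

```text
time_s: 22.45
tcp_pos: [433.0, -160.3, 83.4]
tcp_rot: [0.0, -0.015, 1.0, 0.0]
contact_force: [-0.9, 0.9, 3.0]
opening: 23.9
grip_force: 40.0
```

Emit:
{"fn": "jog_arm", "kwargs": {"commands": [[[0,0,0,0,0,0,0.45],[0,0,0,0,0,0,0.45],[0,0,0,0,0,0,0.45],[0,0,-0.04,0,0,0,0.45],[0,0,-0.05,0,0,0,0.45]]]}}

```text
time_s: 22.95
tcp_pos: [431.4, -159.7, 172.1]
tcp_rot: [-0.003, -0.015, 1.0, 0.001]
contact_force: [1.9, -0.0, -0.1]
opening: 41.0
grip_force: 0.0
```

Emit:
{"fn": "jog_arm", "kwargs": {"commands": [[[0,0,-0.05,0,0,0,0.45],[0,0,-0.05,0,0,0,0.45],[0,0,-0.03,0,0,1.8,0.45],[-0.0235,0.043,0,0,0,0,0.45],[-0.0235,0.043,0,0,0,0,0.45]]]}}

```text
time_s: 23.45
tcp_pos: [480.9, -74.4, 304.5]
tcp_rot: [0.002, 0.002, 1.0, -0.0]
contact_force: [0.7, -0.0, -0.4]
opening: 41.0
grip_force: 0.0
```

Emit:
{"fn": "jog_arm", "kwargs": {"commands": [[[-0.0235,0.043,0,0,0,0,0.45],[-0.0235,0.043,0,0,0,0,0.45],[-0.0235,0.043,0,0,0,0,0.45],[-0.0235,0.043,0,0,0,0,0.45],[-0.0235,0.043,0,0,0,0,0.45]]]}}

```text
time_s: 23.95
tcp_pos: [598.3, 142.6, 302.8]
tcp_rot: [0.0, 0.0, 1.0, -0.0]
contact_force: [1.1, -1.5, 0.0]
opening: 41.3
grip_force: 0.0
```

Emit:
{"fn": "jog_arm", "kwargs": {"commands": [[[-0.0235,0.043,0,0,0,0,0.45],[0,0.02,0,0,0,0,0.45],[0,0,0,0,0,0,0.45],[0,0,0,0,0,0,0.45],[0,0,0,0,0,0,0.45]]]}}

```text
time_s: 24.45
tcp_pos: [620.7, 202.1, 303.5]
tcp_rot: [0.0, 0.001, 1.0, -0.0]
contact_force: [-0.5, -0.1, 0.3]
opening: 40.8
grip_force: 0.0
```

```bash
python3 - <<'E'
from h import *
s,p,d,P=look(save="w5"); print(s["tcp_pos"],s["tcp_rot"].round(4))
trays("wrist",P)
print("cover",[(k["confidence"],ray("wrist",k["point"],13.).round()) for k in finder.spot_point("cover_c","wrist")[:2]])
print("rim4",fit(P,(622,204),36,43,45,100))
p,d=imaging.get_image("scene"); cv2.imwrite("pics/s5.png",cv2.resize(p[190:340,230:400],None,fx=3.5,fy=3.5))
E
```

```text
[620.71673355 202.14016965 303.45952234] [ 1.e-04  9.e-04  1.e+00 -3.e-04]
tray2_c 0.7 [407.  27.] [447.9 398.1  23. ] bar (542, array([452.4, 394.5]), array([63.3, 46.7]), 3.7, 'mean', array([445.9, 395.9,  45.7]), 'lim', [[425.1, 373.9], [471.4, 411.6]])
tray4_c 0.64 [259. 163.] [625.3 205.4  23. ] bar (489, array([623.4, 207.8]), array([42.6, 63.5]), 89.5, 'mean', array([622.8, 206.9,  45.7]), 'lim', [[596.8, 195.0], [648.7, 218.4]])
cover [(0.86, array([529., 221.,  13.]))]
rim4 (2556, array([622. , 204.1]), array([199.9,  89.9]), 90.0, 'mean', array([622.5, 208.3,  40. ]), 'lim', [[583.6, 109.6], [657.1, 298.3]])
```

View pics/s5.png

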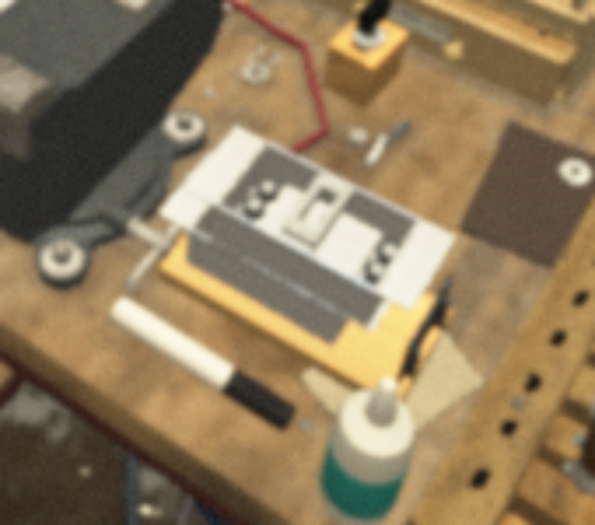

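The two stacked trays sit level, the upper one shifted toward the stop. Tray4's bar is at (622.9, 206.9), so it's next.

Emit:
{"fn": "jog_arm", "kwargs": {"commands": [[[0,0.005,0.045,0,0,0,0.45],[0,0,0.05,0,0,0,0.45],[0,0,0.05,0,0,0,0.45],[0,0,0.05,0,0,0,0.45],[0,0,0.045,0,0,0,0.45]]]}}

```text
time_s: 25.3
tcp_pos: [620.5, 208.3, 60.9]
tcp_rot: [-0.0, 0.0, 1.0, -0.0]
contact_force: [0.2, 0.5, -0.3]
opening: 41.1
grip_force: 0.0
```

Emit:
{"fn": "jog_arm", "kwargs": {"commands": [[[0,0,0.03,0,0,0,0.45],[0,0,0.011,0,0,0,0.45],[0,0,0,0,0,0,0.45],[0,0,0,0,0,0,0.45],[0,0,0,0,0,0,0.1]]]}}

```text
time_s: 25.8
tcp_pos: [622.8, 209.1, 24.4]
tcp_rot: [0.002, 0.0, 1.0, 0.001]
contact_force: [0.6, -0.1, 0.3]
opening: 35.9
grip_force: 0.0
```

Emit:
{"fn": "jog_arm", "kwargs": {"commands": [[[0,0,0,0,0,0,0.1],[0,0,0,0,0,0,0.1],[0,0,0,0,0,0,0.1],[0,0,0,0,0,0,0.1],[0,0,0,0,0,0,0.1]]]}}

```text
time_s: 26.3
tcp_pos: [622.1, 208.6, 23.8]
tcp_rot: [0.001, 0.0, 1.0, 0.0]
contact_force: [0.3, -2.6, 6.3]
opening: 23.6
grip_force: 39.7
```

Emit:
{"fn": "jog_arm", "kwargs": {"commands": [[[0,0,-0.03,0,0,0,0.1],[0,0,-0.05,0,0,0,0.1],[0,0,-0.05,0,0,0,0.1],[0,0,-0.05,0,0,0,0.1],[0,0,-0.05,0,0,0,0.1]]]}}

```text
time_s: 26.8
tcp_pos: [620.3, 208.5, 253.4]
tcp_rot: [-0.001, 0.0, 1.0, 0.0]
contact_force: [1.3, 0.1, -2.8]
opening: 23.1
grip_force: 39.7
```

Emit:
{"fn": "jog_arm", "kwargs": {"commands": [[[0,0,-0.05,0,0,0,0.1],[0.0213,-0.0391,0,0,0,0,0.1],[0.0213,-0.0391,0,0,0,0,0.1],[0.0213,-0.0391,0,0,0,0,0.1],[0.0213,-0.0391,0,0,0,0,0.1]]]}}

```text
time_s: 27.3
tcp_pos: [534.2, 51.1, 301.3]
tcp_rot: [-0.001, -0.0, 1.0, 0.0]
contact_force: [0.3, 0.4, -3.0]
opening: 23.5
grip_force: 40.0
```

Emit:
{"fn": "jog_arm", "kwargs": {"commands": [[[0.0213,-0.0391,0,0,0,0,0.1],[0.0213,-0.0391,0,0,0,0,0.1],[0.0213,-0.0391,0,0,0,0,0.1],[0.0213,-0.0391,0,0,0,0,0.1],[0.0213,-0.0391,0,0,0,0,0.1]]]}}

```text
time_s: 27.8
tcp_pos: [427.6, -144.2, 301.6]
tcp_rot: [-0.0, 0.0, 1.0, 0.0]
contact_force: [0.5, -1.3, -3.5]
opening: 23.6
grip_force: 40.0
```

Emit:
{"fn": "jog_arm", "kwargs": {"commands": [[[0,0,0.02,0,0,-1.8,0.1],[0,0,0,0,0,0,0.1],[0,0,0,0,0,0,0.1],[0,0,0,0,0,0,0.1],[0,0,0,0,0,0,0.1]]]}}

```text
time_s: 28.3
tcp_pos: [429.9, -142.6, 282.6]
tcp_rot: [0.001, -0.016, 1.0, -0.0]
contact_force: [-0.1, -0.5, -2.0]
opening: 23.8
grip_force: 40.0
```

```bash
python3 - <<'E'
from h import *
P=held()
print("below bar",fit(P,(429,-161),100.5,107,40,25)); print("below rim",fit(P,(429,-161),95,100.5,50,100)); print("stop",fit(P,(428,-250),61,70,60,20))
E
```

```text
[ 429.9 -142.6  282.6] [ 5.000e-04 -1.620e-02  9.999e-01 -1.000e-04]
held bar (2517, array([ 429.8, -142.8]), array([54.5, 44.1]), 2.9, 'mean', array([ 420.1, -143.5,  304.3]), 'lim', [[403.3, -159.1], [455.4, -128.4]])
held rim (7143, array([ 430.2, -143. ]), array([ 67.1, 160.3]), 1.6, 'mean', array([ 409.4, -144. ,  298.3]), 'lim', [[396.1, -221.3], [459.6, -65.9]])
below bar (384, array([ 418.4, -161.6]), array([30.1, 23.6]), 1.8, 'mean', array([ 415.2, -161.4,  103.5]), 'lim', [[403.6, -172.5], [432.3, -149.9]])
below rim (1714, array([ 416. , -161.6]), array([ 37.4, 160.3]), 1.8, 'mean', array([ 412.8, -160.7,   97.9]), 'lim', [[396.4, -239.4], [433.1, -83.5]])
stop (10, array([ 401.4, -246.4]), array([3.7, 2.6]), 1.3, 'mean', array([ 401.4, -246.4,   62.1]), 'lim', [[399.6, -247.7], [403.3, -245.1]])
```

Below tray is at (430.3, -161.6) and the held tray is at (430.1, -143.0), nearly on target. Lowering.

Emit:
{"fn": "jog_arm", "kwargs": {"commands": [[[0.001,-0.0006,0.04,0,0,0,0.1],[0,0,0.045,0,0,0,0.1],[0,0,0.04,0,0,0,0.1],[0,0,0.015,0,0,0,0.1],[0,0,0,0,0,0,0.1]]]}}

```text
time_s: 28.85
tcp_pos: [426.9, -142.8, 139.9]
tcp_rot: [-0.003, -0.016, 1.0, 0.001]
contact_force: [0.4, 0.6, -2.7]
opening: 24.0
grip_force: 40.0
```

Emit:
{"fn": "jog_arm", "kwargs": {"commands": [[[0,0,0.005,0,0,0,0.1],[0,0,0.005,0,0,0,0.1],[0,0,0.004,0,0,0,0.1],[0,0,0.002,0,0,0,0.1],[0,0,0,0,0,0,0.1]]]}}

```text
time_s: 29.35
tcp_pos: [428.3, -143.8, 126.1]
tcp_rot: [0.0, -0.015, 1.0, 0.0]
contact_force: [-0.2, -0.3, -2.7]
opening: 23.7
grip_force: 40.0
```

Emit:
{"fn": "jog_arm", "kwargs": {"commands": [[[0,0,0.002,0,0,0,0.1],[0,0,0.002,0,0,0,0.1],[0,0,0.001,0,0,0,0.1],[0,0,0,0,0,0,0.1],[0,0,0,0,0,0,0.1]]]}}

```text
time_s: 29.85
tcp_pos: [428.4, -143.9, 121.8]
tcp_rot: [0.0, -0.015, 1.0, -0.0]
contact_force: [-2.5, 1.5, 5.3]
opening: 23.9
grip_force: 40.0
```

Emit:
{"fn": "jog_arm", "kwargs": {"commands": [[[0,0,0,0,0,0,0.45],[0,0,0,0,0,0,0.45],[0,0,0,0,0,0,0.45],[0,0,-0.04,0,0,0,0.45],[0,0,-0.05,0,0,0,0.45]]]}}

```text
time_s: 30.35
tcp_pos: [426.8, -143.3, 210.0]
tcp_rot: [-0.003, -0.015, 1.0, 0.001]
contact_force: [1.2, -0.3, 0.1]
opening: 40.7
grip_force: 0.0
```

Emit:
{"fn": "jog_arm", "kwargs": {"commands": [[[0,0,-0.05,0,0,0,0.45],[0,0,-0.05,0,0,1.8,0.45],[-0.002,0.048,0,0,0,0,0.45],[-0.002,0.048,0,0,0,0,0.45],[-0.002,0.048,0,0,0,0,0.45]]]}}

```text
time_s: 30.85
tcp_pos: [434.4, 1.3, 311.4]
tcp_rot: [0.001, 0.001, 1.0, 0.0]
contact_force: [0.7, 0.2, -1.3]
opening: 41.0
grip_force: 0.0
```

Emit:
{"fn": "jog_arm", "kwargs": {"commands": [[[-0.002,0.048,0,0,0,0,0.45],[-0.002,0.048,0,0,0,0,0.45],[-0.002,0.048,0,0,0,0,0.45],[-0.002,0.048,0,0,0,0,0.45],[-0.002,0.048,0,0,0,0,0.45]]]}}

```text
time_s: 31.35
tcp_pos: [444.2, 242.2, 310.9]
tcp_rot: [0.0, 0.0, 1.0, 0.0]
contact_force: [0.8, -1.1, 0.7]
opening: 40.7
grip_force: 0.0
```

Emit:
{"fn": "jog_arm", "kwargs": {"commands": [[[-0.002,0.048,0,0,0,0,0.45],[-0.002,0.048,0,0,0,0,0.45],[-0.002,0.048,0,0,0,0,0.45],[0,0,0,0,0,0,0.45],[0,0,0,0,0,0,0.45]]]}}

```text
time_s: 31.85
tcp_pos: [450.3, 384.8, 309.9]
tcp_rot: [-0.001, -0.001, 1.0, -0.001]
contact_force: [-0.2, -0.6, -0.0]
opening: 41.2
grip_force: 0.0
```

```bash
python3 - <<'E'
from h import *
s,p,d,P=look(save="w6"); print(s["tcp_pos"],s["tcp_rot"].round(4))
trays("wrist",P)
print("cover",[(k["confidence"],ray("wrist",k["point"],13.).round()) for k in finder.spot_point("cover_c","wrist")[:2]])
hsv=cv2.cvtColor(p,cv2.COLOR_BGR2HSV); M=(hsv[...,1]<60)&(hsv[...,2]>150)
print("white rim",fit(P[M],(447,395),37,42,45,100)); print("white bar",fit(P[M],(447,395),43,48.5,35,17))
E
```

```text
[450.28429078 384.75084354 309.9224421 ] [-6.e-04 -7.e-04  1.e+00 -8.e-04]
tray2_c 0.62 [264. 158.] [449.3 393.4  23. ] bar (353, array([450.1, 391.5]), array([50.1, 70.7]), 87.3, 'mean', array([447.2, 394.2,  46.4]), 'lim', [[418.5, 368.4], [476.4, 411.6]])
cover []
white rim (1682, array([451.6, 399.1]), array([ 66.7, 159.7]), 2.0, 'mean', array([449.1, 394. ,  40.4]), 'lim', [[417.9, 321.0], [485.1, 476.6]])
white bar (247, array([451.7, 396.2]), array([53.9, 29.4]), 3.1, 'mean', array([449.1, 400.9,  46.1]), 'lim', [[425.5, 387.5], [475.1, 411.6]])
```

View pics/w6.png

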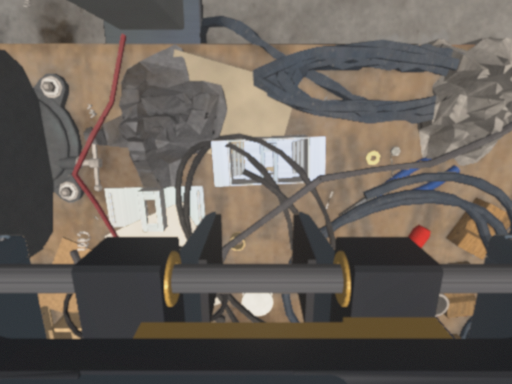

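Tray2 is at (268,160): centre (451.5, 399.3), yaw about +2°. The cover is still at (150,207). Gripping tray2.

Emit:
{"fn": "jog_arm", "kwargs": {"commands": [[[0,0.0145,0.042,0,0,-2,0.45],[0,0,0.05,0,0,0,0.45],[0,0,0.05,0,0,0,0.45],[0,0,0.05,0,0,0,0.45],[0,0,0.05,0,0,0,0.45]]]}}

```text
time_s: 32.65
tcp_pos: [450.8, 397.9, 68.0]
tcp_rot: [0.001, -0.017, 1.0, 0.001]
contact_force: [0.4, 0.1, -0.8]
opening: 40.8
grip_force: 0.0
```

Emit:
{"fn": "jog_arm", "kwargs": {"commands": [[[0,0,0.03,0,0,0,0.45],[0,0,0.015,0,0,0,0.45],[0,0,0,0,0,0,0.45],[0,0,0,0,0,0,0.45],[0,0,0,0,0,0,0.1]]]}}

```text
time_s: 33.15
tcp_pos: [451.6, 399.2, 25.8]
tcp_rot: [0.001, -0.017, 1.0, 0.001]
contact_force: [-0.1, -0.2, 0.5]
opening: 35.7
grip_force: 0.0
```

Emit:
{"fn": "jog_arm", "kwargs": {"commands": [[[0,0,0,0,0,0,0.1],[0,0,0,0,0,0,0.1],[0,0,0,0,0,0,0.1],[0,0,0,0,0,0,0.1],[0,0,0,0,0,0,0.1]]]}}

```text
time_s: 33.65
tcp_pos: [451.4, 399.7, 25.6]
tcp_rot: [0.001, -0.017, 1.0, 0.001]
contact_force: [-0.3, 0.7, 5.6]
opening: 23.4
grip_force: 40.0
```

Emit:
{"fn": "jog_arm", "kwargs": {"commands": [[[0,0,-0.03,0,0,0,0.1],[0,0,-0.05,0,0,0,0.1],[0,0,-0.05,0,0,0,0.1],[0,0,-0.05,0,0,0,0.1],[0,0,-0.05,0,0,0,0.1]]]}}

```text
time_s: 34.15
tcp_pos: [449.7, 397.8, 255.2]
tcp_rot: [-0.001, -0.017, 1.0, -0.001]
contact_force: [0.6, 1.2, -2.4]
opening: 23.8
grip_force: 40.0
```

Emit:
{"fn": "jog_arm", "kwargs": {"commands": [[[0,0,-0.05,0,0,0,0.1],[0,0,-0.02,0,0,0,0.1],[0.0033,-0.0467,0,0,0,0,0.1],[0.0033,-0.0467,0,0,0,0,0.1],[0.0033,-0.0467,0,0,0,0,0.1]]]}}

```text
time_s: 34.65
tcp_pos: [444.5, 256.5, 323.0]
tcp_rot: [-0.001, -0.018, 1.0, -0.001]
contact_force: [1.2, -1.0, -2.0]
opening: 23.4
grip_force: 40.0
```

Emit:
{"fn": "jog_arm", "kwargs": {"commands": [[[0.0033,-0.0467,0,0,0,0,0.1],[0.0033,-0.0467,0,0,0,0,0.1],[0.0033,-0.0467,0,0,0,0,0.1],[0.0033,-0.0467,0,0,0,0,0.1],[0.0033,-0.0467,0,0,0,0,0.1]]]}}

```text
time_s: 35.15
tcp_pos: [435.7, 22.5, 323.3]
tcp_rot: [-0.001, -0.017, 1.0, -0.0]
contact_force: [1.1, -0.7, -2.5]
opening: 23.7
grip_force: 40.0
```

Emit:
{"fn": "jog_arm", "kwargs": {"commands": [[[0.0033,-0.0467,0,0,0,0,0.1],[0.0033,-0.0467,0,0,0,0,0.1],[0.0033,-0.0467,0,0,0,0,0.1],[0.0033,-0.0467,0,0,0,0,0.1],[0,0,0,0,0,0,0.1]]]}}

```text
time_s: 35.65
tcp_pos: [429.0, -167.8, 322.9]
tcp_rot: [-0.001, -0.014, 1.0, -0.001]
contact_force: [0.6, 0.7, -2.9]
opening: 23.8
grip_force: 40.0
```

Emit:
{"fn": "jog_arm", "kwargs": {"commands": [[[0,0,0,0,0,0,0.1],[0,0,0,0,0,0,0.1],[0,0,0,0,0,0,0.1],[0,0,0,0,0,0,0.1],[0,0,0,0,0,0,0.1]]]}}

```text
time_s: 36.15
tcp_pos: [430.4, -161.9, 324.1]
tcp_rot: [0.0, -0.018, 1.0, 0.0]
contact_force: [0.8, -0.4, -2.8]
opening: 23.7
grip_force: 40.0
```

```bash
python3 - <<'E'
from h import *
P=held()
print("below bar",fit(P,(429,-143),140.5,147,40,25)); print("below rim",fit(P,(429,-143),135,140.5,50,100)); print("lip2",fit(P,(429,-161),95,101,50,100))
E
```

```text
[ 430.4 -161.9  324.1] [ 1.000e-04 -1.810e-02  9.998e-01  0.000e+00]
held bar (2346, array([ 429.5, -162.5]), array([54.8, 44.2]), 2.3, 'mean', array([ 419.1, -163. ,  344.4]), 'lim', [[403.1, -178.7], [455.3, -147.5]])
held rim (6968, array([ 429.6, -162.6]), array([ 66.6, 159.8]), 2.1, 'mean', array([ 409.7, -163.2,  338.4]), 'lim', [[395.5, -241.0], [436.7, -85.5]])
below bar (386, array([ 416.1, -145. ]), array([28.6, 24. ]), 1.7, 'mean', array([ 413.8, -145.3,  143.5]), 'lim', [[402.3, -156.6], [429.6, -133.7]])
below rim (1655, array([ 413.6, -145. ]), array([ 36.1, 160.3]), 2.1, 'mean', array([ 410.6, -147.5,  137.9]), 'lim', [[395.6, -223.2], [431.5, -67.5]])
lip2 (517, array([ 418.9, -161.8]), array([ 43.8, 159.5]), 2.1, 'mean', array([ 418.9, -200.4,   98.8]), 'lim', [[395.2, -240.9], [441.9, -90.8]])
```

Emit:
{"fn": "jog_arm", "kwargs": {"commands": [[[0.0005,-0.0004,0.04,0,0,0,0.1],[0,0,0.045,0,0,0,0.1],[0,0,0.04,0,0,0,0.1],[0,0,0.015,0,0,0,0.1],[0,0,0,0,0,0,0.1]]]}}

```text
time_s: 36.7
tcp_pos: [428.1, -162.2, 181.6]
tcp_rot: [-0.003, -0.017, 1.0, 0.001]
contact_force: [-0.5, -0.2, -3.5]
opening: 23.7
grip_force: 40.0
```

Emit:
{"fn": "jog_arm", "kwargs": {"commands": [[[0,0,0.005,0,0,0,0.1],[0,0,0.005,0,0,0,0.1],[0,0,0.004,0,0,0,0.1],[0,0,0.002,0,0,0,0.1],[0,0,0,0,0,0,0.1]]]}}

```text
time_s: 37.2
tcp_pos: [429.8, -163.2, 168.0]
tcp_rot: [0.0, -0.017, 1.0, 0.0]
contact_force: [0.5, -0.2, -3.4]
opening: 24.0
grip_force: 40.0
```

Emit:
{"fn": "jog_arm", "kwargs": {"commands": [[[0,0,0.002,0,0,0,0.1],[0,0,0.002,0,0,0,0.1],[0,0,0.0005,0,0,0,0.1],[0,0,0,0,0,0,0.1],[0,0,0,0,0,0,0.1]]]}}

```text
time_s: 37.7
tcp_pos: [429.9, -163.2, 163.7]
tcp_rot: [0.0, -0.017, 1.0, -0.0]
contact_force: [0.6, 0.4, -1.3]
opening: 23.7
grip_force: 40.0
```

Emit:
{"fn": "jog_arm", "kwargs": {"commands": [[[0,0,0.0007,0,0,0,0.1],[0,0,0,0,0,0,0.45],[0,0,0,0,0,0,0.45],[0,0,0,0,0,0,0.45],[0,0,-0.04,0,0,0,0.45]]]}}

```text
time_s: 38.2
tcp_pos: [426.6, -161.8, 198.9]
tcp_rot: [-0.005, -0.017, 1.0, 0.002]
contact_force: [0.9, 1.0, 0.1]
opening: 41.1
grip_force: 0.0
```

Emit:
{"fn": "jog_arm", "kwargs": {"commands": [[[0,0,-0.05,0,0,0,0.45],[0,0,-0.05,0,0,0,0.45],[0,0,-0.04,0,0,0,0.45],[0,0,0,0,0,0,0.45],[0,0,0,0,0,0,0.45]]]}}

```text
time_s: 38.7
tcp_pos: [429.9, -163.2, 343.1]
tcp_rot: [0.001, -0.017, 1.0, -0.0]
contact_force: [-0.8, 1.4, 0.1]
opening: 41.4
grip_force: 0.0
```

Emit:
{"fn": "jog_arm", "kwargs": {"commands": [[[0,0,0,0,0,0,0.45],[0,0,0,0,0,0,0.45],[0,0,0,0,0,0,0.45],[0,0,0,0,0,0,0.45],[0,0,0,0,0,0,0.45]]]}}

```text
time_s: 39.2
tcp_pos: [429.7, -163.2, 342.4]
tcp_rot: [-0.0, -0.017, 1.0, 0.0]
contact_force: [-0.3, 0.0, -0.1]
opening: 41.1
grip_force: 0.0
```

```bash
python3 - <<'E'
from h import *
s,p,d,P=look(save="w7"); print(s["tcp_pos"],s["tcp_rot"].round(4))
print("t4 bar",fit(P,(429,-163),181,187,40,25)); print("t4 rim",fit(P,(429,-163),174,181,50,100))
Q=P.reshape(-1,3); Q=Q[(abs(Q[:,2]-178)<3)&(abs(Q[:,0]-429)<40)]; 
for a,b in [(-243,-225),(-100,-83)]: k=(Q[:,1]>a)&(Q[:,1]<b); print("lip z",k.sum(),Q[k,2].mean())
print("t3",fit(P,(429,-145),135,141,50,100))
p,d=imaging.get_image("scene"); cv2.imwrite("pics/s7.png",cv2.resize(p[150:340,230:420],None,fx=3,fy=3))
t,dt=imaging.get_image("top"); print("top cover",[(k["confidence"],ray("top",k["point"],13.).round()) for k in finder.spot_point("cover_c","top")[:2]])
E
```

```text
[ 429.67465418 -163.16197951  342.40101358] [-3.000e-04 -1.720e-02  9.999e-01  2.000e-04]
t4 bar (779, array([ 429.4, -164.2]), array([53.5, 23.5]), 2.4, 'mean', array([ 428.4, -163.8,  183.7]), 'lim', [[403.4, -175.5], [455.0, -152.6]])
t4 rim (3395, array([ 429.6, -164.2]), array([ 66.3, 160.1]), 2.0, 'mean', array([ 429.1, -164.3,  178. ]), 'lim', [[396.6, -241.9], [462.4, -86.4]])
lip z 970 178.15342864451802
lip z 838 178.23350613685017
t3 (773, array([ 428.2, -144.3]), array([ 64.8, 160.1]), 1.3, 'mean', array([ 423.1, -105.4,  138.6]), 'lim', [[395.4, -217.8], [459.6, -65.4]])
top cover [(0.56, array([537., 217.,  13.]))]
```

View pics/s7.png

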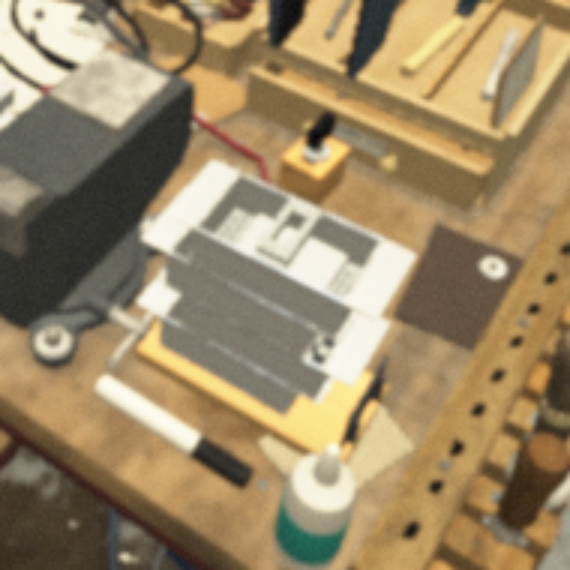

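Four trays stacked zig-zag, all level (both top lips at z 178). Now to the cover.

Emit:
{"fn": "jog_arm", "kwargs": {"commands": [[[-0.0145,0.0475,0,0,0,0,0.75],[-0.0145,0.0475,0,0,0,0,0.75],[-0.0145,0.0475,0,0,0,0,0.75],[-0.0145,0.0475,0,0,0,0,0.75],[-0.0145,0.0475,0,0,0,0,0.75]]], "force": 25}}

```text
time_s: 39.9
tcp_pos: [494.2, 78.6, 343.0]
tcp_rot: [0.0, -0.017, 1.0, -0.0]
contact_force: [0.8, -0.4, 0.5]
opening: 68.5
grip_force: 0.0
```

Emit:
{"fn": "jog_arm", "kwargs": {"commands": [[[-0.0145,0.0475,0,0,0,0,0.75],[-0.0145,0.0475,0,0,0,0,0.75],[-0.0145,0.0475,0.02,0,0,0,0.75],[0,0,0,0,0,0,0.75],[0,0,0,0,0,0,0.75]]]}}

```text
time_s: 40.4
tcp_pos: [531.5, 218.0, 323.1]
tcp_rot: [-0.001, -0.018, 1.0, -0.001]
contact_force: [0.8, -0.8, 0.5]
opening: 68.5
grip_force: 0.0
```

Emit:
{"fn": "jog_arm", "kwargs": {"commands": [[[0,0,0,0,0,0,0.75],[0,0,0,0,0,0,0.75],[0,0,0,0,0,0,0.75],[0,0,0,0,0,0,0.75],[0,0,0,0,0,0,0.75]]]}}

```text
time_s: 40.9
tcp_pos: [531.8, 216.9, 324.5]
tcp_rot: [0.0, -0.017, 1.0, 0.0]
contact_force: [-0.7, -0.3, 0.7]
opening: 68.3
grip_force: 0.0
```

```bash
python3 - <<'E'
from h import *
s,p,d,P=look(save="w8"); print(s["tcp_pos"],s["tcp_rot"].round(4))
k=finder.spot_point("cover_c","wrist")[0]; c=ray("wrist",k["point"],13.); print(k,c)
hsv=cv2.cvtColor(p,cv2.COLOR_BGR2HSV); M=(hsv[...,1]<70)&(hsv[...,2]>120)
print("rib",fit(P[M],c,22,31,45,28)); print("sheet",fit(P[M],c,0.5,8,45,90))
E
```

```text
[531.78021846 216.86931621 324.51392593] [ 3.000e-04 -1.680e-02  9.999e-01  1.000e-04]
{'point': [259.9, 155.9], 'confidence': 0.68} [530.83154074 221.61390985  13.        ]
rib (710, array([532.6, 220.8]), array([39.3, 81.1]), 85.0, 'mean', array([529.6, 220.7,  26.4]), 'lim', [[498.2, 205.0], [562.2, 236.8]])
sheet (3270, array([531.4, 221.1]), array([ 88.8, 178.9]), 0.0, 'mean', array([534.8, 216.3,   2.9]), 'lim', [[497.8, 146.3], [573.7, 296.6]])
```

View pics/w8.png

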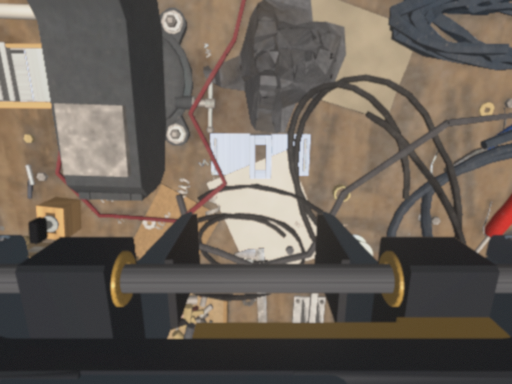

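The cover lies undisturbed at (261,155): rib centre (530.2, 220.9). Gripping it.

Emit:
{"fn": "jog_arm", "kwargs": {"commands": [[[0.002,0.004,0.048,0,0,0,0.75],[0,0,0.05,0,0,0,0.75],[0,0,0.05,0,0,0,0.75],[0,0,0.05,0,0,0,0.75],[0,0,0.05,0,0,0,0.75]]]}}

```text
time_s: 41.5
tcp_pos: [529.6, 221.4, 74.7]
tcp_rot: [0.001, -0.017, 1.0, 0.0]
contact_force: [0.5, 0.6, -1.3]
opening: 68.3
grip_force: 0.0
```

Emit:
{"fn": "jog_arm", "kwargs": {"commands": [[[0,0,0.04,0,0,0,0.75],[0,0,0.02,0,0,0,0.75],[0,0,0.006,0,0,0,0.75],[0,0,0,0,0,0,0.75],[0,0,0,0,0,0,0.2]]]}}

```text
time_s: 42.0
tcp_pos: [530.8, 221.8, 11.5]
tcp_rot: [0.001, -0.017, 1.0, 0.001]
contact_force: [0.7, -0.2, 0.4]
opening: 63.2
grip_force: 0.0
```

Emit:
{"fn": "jog_arm", "kwargs": {"commands": [[[0,0,0,0,0,0,0.2],[0,0,0,0,0,0,0.2],[0,0,0,0,0,0,0.2],[0,0,0,0,0,0,0.2],[0,0,0,0,0,0,0.2]]]}}

```text
time_s: 42.5
tcp_pos: [529.9, 221.5, 10.7]
tcp_rot: [0.0, -0.017, 1.0, 0.0]
contact_force: [-1.4, -1.0, 3.4]
opening: 33.0
grip_force: 25.0
```

Emit:
{"fn": "jog_arm", "kwargs": {"commands": [[[0,0,-0.03,0,0,0,0.2],[0,0,-0.05,0,0,0,0.2],[0,0,-0.05,0,0,0,0.2],[0,0,-0.05,0,0,0,0.2],[0,0,-0.05,0,0,0,0.2]]]}}

```text
time_s: 43.0
tcp_pos: [529.0, 221.1, 241.7]
tcp_rot: [-0.0, -0.017, 1.0, -0.0]
contact_force: [1.3, 1.5, -2.0]
opening: 33.1
grip_force: 25.0
```

Emit:
{"fn": "jog_arm", "kwargs": {"commands": [[[0,0,-0.05,0,0,0,0.2],[0,0,-0.02,0,0,0,0.2],[0.0142,-0.0475,0,0,0,0,0.2],[0.0142,-0.0475,0,0,0,0,0.2],[0.0142,-0.0475,0,0,0,0,0.2]]]}}

```text
time_s: 43.5
tcp_pos: [491.0, 76.1, 309.6]
tcp_rot: [-0.0, -0.018, 1.0, -0.0]
contact_force: [0.7, -0.9, -1.5]
opening: 32.8
grip_force: 25.0
```

Emit:
{"fn": "jog_arm", "kwargs": {"commands": [[[0.0142,-0.0475,0,0,0,0,0.2],[0.0142,-0.0475,0,0,0,0,0.2],[0.0142,-0.0475,0,0,0,0,0.2],[0.0142,-0.0475,0,0,0,0,0.2],[0.0142,-0.0475,0,0,0,0,0.2]]]}}

```text
time_s: 44.0
tcp_pos: [428.0, -163.9, 309.8]
tcp_rot: [-0.0, -0.017, 1.0, 0.0]
contact_force: [1.4, -0.9, -1.1]
opening: 32.8
grip_force: 25.0
```

Emit:
{"fn": "jog_arm", "kwargs": {"commands": [[[0,0,0,0,0,0,0.2],[0,0,0,0,0,0,0.2],[0,0,0,0,0,0,0.2],[0,0,0,0,0,0,0.2],[0,0,0,0,0,0,0.2]]]}}

```text
time_s: 44.5
tcp_pos: [429.5, -161.2, 310.0]
tcp_rot: [-0.0, -0.018, 1.0, 0.0]
contact_force: [-0.2, 0.1, -1.2]
opening: 32.6
grip_force: 25.0
```

```bash
cat >> h.py <<'E'
def cov():
    s,p,d,P=look(); t=s["tcp_pos"]; z=t[2]; print(t.round(1),s["tcp_rot"].round(4))
    print("rib",fit(P,t,z+12,z+20,45,17.5)); print("sheet",fit(P,t,z-12,z-5,60,110))
    print("t4 rim",fit(P,(429,-164),174,181,50,110)); print("t4 bar",fit(P,(429,-164),181,187,40,30))
E
python3 -c "
from h import *
cov()"
```

```text
[ 429.5 -161.2  310. ] [-1.000e-04 -1.840e-02  9.998e-01  1.000e-04]
rib (3829, array([ 430. , -160.9]), array([66.8, 35.1]), 1.2, 'mean', array([ 420.8, -161.9,  325.8]), 'lim', [[397.2, -177.9], [461.5, -145.9]])
sheet (9785, array([ 415.9, -162. ]), array([ 38.6, 156.5]), 1.9, 'mean', array([ 412.1, -162.6,  302. ]), 'lim', [[396.6, -236.7], [430.3, -88.2]])
t4 rim (2042, array([ 411.5, -164.8]), array([ 30.7, 160.3]), 2.1, 'mean', array([ 408.7, -165.1,  177.9]), 'lim', [[395.4, -242.5], [426.9, -87.0]])
t4 bar (454, array([ 413.9, -165. ]), array([22.9, 23.4]), 2.4, 'mean', array([ 412. , -165.1,  183.6]), 'lim', [[402.8, -176.4], [424.7, -153.4]])
```

Cover is 2.3 mm +y of the top tray's bar. Going down part way and re-checking before engaging.

Emit:
{"fn": "jog_arm", "kwargs": {"commands": [[[0.0007,-0.0018,0.04,0,0,0,0.2],[0,0,0.04,0,0,0,0.2],[0,0,0.02,0,0,0,0.2],[0,0,0,0,0,0,0.2],[0,0,0,0,0,0,0.2]]]}}

```text
time_s: 45.05
tcp_pos: [429.2, -164.0, 210.8]
tcp_rot: [0.0, -0.018, 1.0, -0.0]
contact_force: [0.3, -0.3, -0.7]
opening: 32.4
grip_force: 25.0
```

Emit:
{"fn": "jog_arm", "kwargs": {"commands": [[[0,0,0,0,0,0,0.2],[0,0,0,0,0,0,0.2],[0,0,0,0,0,0,0.2],[0,0,0,0,0,0,0.2],[0,0,0,0,0,0,0.2]]]}}

```text
time_s: 45.55
tcp_pos: [428.6, -164.2, 210.4]
tcp_rot: [0.0, -0.017, 1.0, -0.0]
contact_force: [-0.4, 0.6, -1.7]
opening: 32.8
grip_force: 25.0
```

```bash
python3 -c "
from h import *
cov()"
```

```text
[ 428.6 -164.2  210.4] [ 3.000e-04 -1.720e-02  9.999e-01 -1.000e-04]
rib (3851, array([ 428.9, -163.8]), array([66.7, 35.1]), 1.8, 'mean', array([ 419.8, -164.8,  226. ]), 'lim', [[396.2, -180.8], [460.5, -148.8]])
sheet (9787, array([ 415.1, -165.3]), array([ 38.8, 156.2]), 1.9, 'mean', array([ 411.1, -165.3,  202.2]), 'lim', [[395.7, -239.6], [429.2, -91.1]])
t4 rim (1673, array([ 428.6, -164.1]), array([ 65.5, 158.9]), 1.9, 'mean', array([ 403.9, -166. ,  177.5]), 'lim', [[394.7, -240.4], [460.0, -89.9]])
t4 bar (781, array([ 441. , -164.3]), array([30.7, 20.2]), 1.8, 'mean', array([ 444.1, -164.7,  183.4]), 'lim', [[427.3, -174.2], [455.4, -154.5]])
```

Aligned within about 0.5 mm. Lowering onto the tray.

Emit:
{"fn": "jog_arm", "kwargs": {"commands": [[[0,0.0003,0.006,0,0,0,0.2],[0,0,0.005,0,0,0,0.2],[0,0,0.003,0,0,0,0.2],[0,0,0,0,0,0,0.2],[0,0,0,0,0,0,0.2]]]}}

```text
time_s: 46.1
tcp_pos: [428.5, -163.9, 195.9]
tcp_rot: [-0.0, -0.017, 1.0, 0.0]
contact_force: [-0.4, -0.1, -1.3]
opening: 33.0
grip_force: 25.0
```

Emit:
{"fn": "jog_arm", "kwargs": {"commands": [[[0,0,0.001,0,0,0,0.2],[0,0,0.001,0,0,0,0.2],[0,0,0.001,0,0,0,0.2],[0,0,0.001,0,0,0,0.2],[0,0,0,0,0,0,0.2]]]}}

```text
time_s: 46.6
tcp_pos: [428.4, -163.8, 191.9]
tcp_rot: [-0.0, -0.017, 1.0, 0.0]
contact_force: [0.0, 1.1, -1.3]
opening: 32.9
grip_force: 25.0
```

Emit:
{"fn": "jog_arm", "kwargs": {"commands": [[[0,0,0.001,0,0,0,0.2],[0,0,0.001,0,0,0,0.2],[0,0,0.001,0,0,0,0.2],[0,0,0.0003,0,0,0,0.2],[0,0,0,0,0,0,0.2]]]}}

```text
time_s: 47.1
tcp_pos: [428.5, -163.9, 188.8]
tcp_rot: [-0.0, -0.017, 1.0, 0.0]
contact_force: [0.6, 0.4, -1.7]
opening: 32.7
grip_force: 25.0
```

Down at the seat height; a touch more, release, rise and check, heading towards the key.

Emit:
{"fn": "jog_arm", "kwargs": {"commands": [[[0,0,0.0005,0,0,0,0.2],[0,0,0,0,0,0,0.7],[0,0,0,0,0,0,0.7],[0,0,0,0,0,0,0.7],[0,0,-0.04,0,0,0,0.7]]]}}

```text
time_s: 47.6
tcp_pos: [425.4, -162.6, 224.5]
tcp_rot: [-0.005, -0.017, 1.0, 0.002]
contact_force: [-0.5, -0.9, -0.9]
opening: 61.6
grip_force: 0.0
```

Emit:
{"fn": "jog_arm", "kwargs": {"commands": [[[0,0,-0.05,0,0,0,0.7],[0,0,-0.05,0,0,0,0.7],[0,0,0,0,0,0,0.7],[0,0,0,0,0,0,0.7],[0,0,0,0,0,0,0.7]]]}}

```text
time_s: 48.1
tcp_pos: [427.8, -163.6, 326.8]
tcp_rot: [-0.001, -0.017, 1.0, 0.001]
contact_force: [-0.3, -0.8, 0.2]
opening: 64.1
grip_force: 0.0
```

Emit:
{"fn": "jog_arm", "kwargs": {"commands": [[[0,0,0,0,0,0,0.45],[0,0,0,0,0,0,0.45],[0,0,0,0,0,0,0.45],[0,0,0,0,0,0,0.45],[0,0,0,0,0,0,0.45]]]}}

```text
time_s: 48.6
tcp_pos: [428.5, -163.9, 328.1]
tcp_rot: [-0.0, -0.017, 1.0, 0.0]
contact_force: [-0.1, -0.0, 0.6]
opening: 40.9
grip_force: 0.0
```

```bash
python3 - <<'E'
from h import *
s,p,d,P=look(save="w9"); print(s["tcp_pos"],s["tcp_rot"].round(4))
print("rib",fit(P,(429,-164),200,209,45,25)); print("sheet",fit(P,(429,-164),177,184,60,110))
Q=P.reshape(-1,3); Q=Q[(abs(Q[:,2]-181)<5)&(abs(Q[:,0]-429)<25)]
for a,b in [(-236,-200),(-130,-92)]: k=(Q[:,1]>a)&(Q[:,1]<b); print("z",k.sum(),Q[k,2].mean())
# slots: points inside rib outline lower than rib top
Q=P.reshape(-1,3); k=(abs(Q[:,0]-429)<24)&(abs(Q[:,1]+164)<11)&(Q[:,2]<198)&(Q[:,2]>60)
Q=Q[k]; print("slot",len(Q),np.percentile(Q,[2,50,98],axis=0).round(1).tolist())
E
```

```text
[ 428.50326058 -163.88920814  328.12942339] [-1.000e-04 -1.720e-02  9.999e-01  1.000e-04]
rib (1617, array([ 429.1, -164.3]), array([65.8, 32.7]), 1.5, 'mean', array([ 427.7, -164.6,  204.5]), 'lim', [[397.2, -180.1], [460.2, -148.9]])
sheet (7391, array([ 429.6, -164. ]), array([ 66.5, 160. ]), 1.6, 'mean', array([ 428.4, -163.8,  180.7]), 'lim', [[397.9, -239.2], [459.7, -89.0]])
z 1626 180.73627220219402
z 1685 180.78442519185498
slot 575 [[416.9, -172.3, 146.7], [439.4, -164.1, 149.2], [452.5, -156.3, 185.2]]
```

View pics/w9.png

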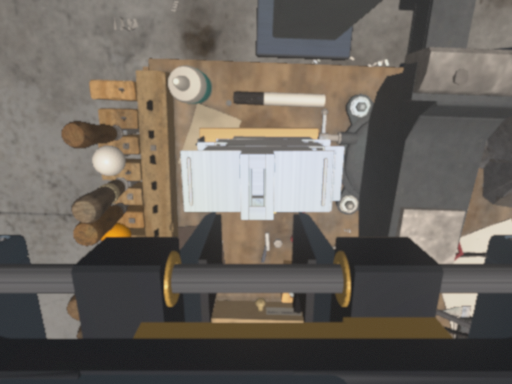

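Cover is flat and straight (sheet z 180.7 at both ends, rib top 204.5) at (258,180). Moving above the key.

Emit:
{"fn": "jog_arm", "kwargs": {"commands": [[[-0.0415,0.0126,0,0,0,0,0.45],[-0.0415,0.0126,0,0,0,0,0.45],[-0.0415,0.0126,0,0,0,0,0.45],[-0.0415,0.0126,0,0,0,0,0.45],[-0.0415,0.0126,0,0,0,2,0.45]]], "force": 30}}

```text
time_s: 49.15
tcp_pos: [635.3, -93.1, 328.2]
tcp_rot: [0.0, 0.001, 1.0, -0.0]
contact_force: [0.8, 0.1, 0.0]
opening: 40.9
grip_force: 0.0
```

Emit:
{"fn": "jog_arm", "kwargs": {"commands": [[[0,0,0,0,0,0,0.45],[0,0,0,0,0,0,0.45],[0,0,0,0,0,0,0.45],[0,0,0,0,0,0,0.45],[0,0,0,0,0,0,0.45]]]}}

```text
time_s: 49.65
tcp_pos: [632.9, -94.3, 329.3]
tcp_rot: [0.001, 0.001, 1.0, -0.0]
contact_force: [-0.1, 0.3, 0.6]
opening: 41.2
grip_force: 0.0
```

```bash
python3 - <<'E'
from h import *
s,p,d,P=look(save="w10"); print(s["tcp_pos"],s["tcp_rot"].round(4))
for k in finder.spot_point("key_grip","wrist")[:2]: print(k,ray("wrist",k["point"],76.).round(1))
print("handle",fit(P,(636,-94),82,96,30,30)); print("block",fit(P,(636,-94),44,51,40,45)); print("flange",fit(P,(636,-94),51,56,40,45))
cv2.imwrite("pics/w10c.png",cv2.resize(p[110:230,190:320],None,fx=4,fy=4))
E
```

```text
[632.86716323 -94.27471384 329.26738279] [ 6.e-04  6.e-04  1.e+00 -1.e-04]
{'point': [255.6, 166.0], 'confidence': 0.63} [637.2 -96.2  76. ]
{'point': [256.0, 158.9], 'confidence': 0.61} [627.4 -95.6  76. ]
handle (239, array([638.8, -94.3]), array([13., 34.]), 85.4, 'mean', array([637.9, -94.3,  87.5]), 'lim', [[622.9, -101.1], [654.0, -87.7]])
block (637, array([639. , -94.3]), array([40. , 52.2]), 85.4, 'mean', array([636.1, -94.3,  48.1]), 'lim', [[613.5, -113.5], [663.5, -75.3]])
flange (66, array([638.8, -94.3]), array([23.8, 19.2]), 84.9, 'mean', array([639.3, -94.9,  52.2]), 'lim', [[631.3, -105.9], [647.7, -82.8]])
```

View pics/w10c.png

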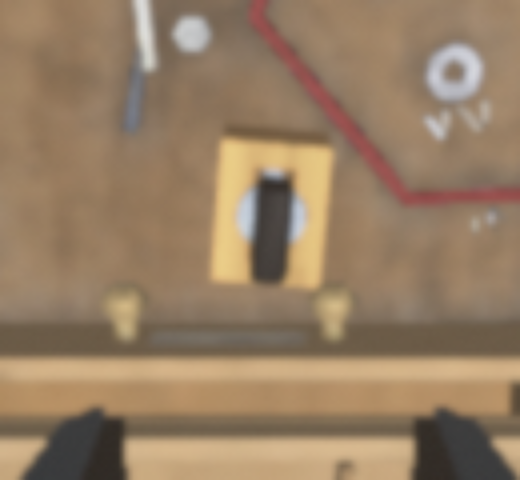

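The key handle is at (271,230 in crop), centre (638.8, -94.3), yaw -4.6°. Going down to grip it.

Emit:
{"fn": "jog_arm", "kwargs": {"commands": [[[-0.0055,0,0.04,0,0,4.6,0.45],[0,0,0.05,0,0,0,0.45],[0,0,0.05,0,0,0,0.45],[0,0,0.05,0,0,0,0.45],[0,0,0.04,0,0,0,0.45]]]}}

```text
time_s: 50.25
tcp_pos: [637.8, -93.8, 95.8]
tcp_rot: [-0.001, 0.041, 0.999, 0.0]
contact_force: [0.2, -0.4, -0.6]
opening: 41.2
grip_force: 0.0
```

Emit:
{"fn": "jog_arm", "kwargs": {"commands": [[[0,0,0.025,0,0,0,0.45],[0,0,0.01,0,0,0,0.45],[0,0,0.003,0,0,0,0.45],[0,0,0,0,0,0,0.4],[0,0,0,0,0,0,0.4]]]}}

```text
time_s: 50.75
tcp_pos: [640.5, -94.0, 62.3]
tcp_rot: [0.002, 0.04, 0.999, -0.0]
contact_force: [-0.7, -0.0, 0.3]
opening: 36.7
grip_force: 0.0
```

Emit:
{"fn": "jog_arm", "kwargs": {"commands": [[[0,0,0,0,0,0,0.05],[0,0,0,0,0,0,0.05],[0,0,0,0,0,0,0.05],[0,0,0,0,0,0,0.05],[0,0,0,0,0,0,0.05]]]}}

```text
time_s: 51.25
tcp_pos: [639.5, -93.7, 60.8]
tcp_rot: [0.0, 0.04, 0.999, 0.0]
contact_force: [-0.5, 0.2, 3.3]
opening: 13.1
grip_force: 30.0
```

Emit:
{"fn": "jog_arm", "kwargs": {"commands": [[[0,0,-0.02,0,0,0,0.05],[0,0,-0.05,0,0,0,0.05],[0,0,-0.05,0,0,0,0.05],[0,0,-0.05,0,0,0,0.05],[0,0,-0.05,0,0,0,0.05]]]}}

```text
time_s: 51.75
tcp_pos: [638.7, -93.7, 282.0]
tcp_rot: [-0.0, 0.04, 0.999, 0.0]
contact_force: [0.8, 0.4, -1.1]
opening: 13.1
grip_force: 30.0
```

Emit:
{"fn": "jog_arm", "kwargs": {"commands": [[[0,0,-0.02,0,0,0,0.05],[0.0407,-0.0173,0,0,0,0,0.05],[0.0407,-0.0173,0,0,0,0,0.05],[0.0407,-0.0173,0,0,0,0,0.05],[0.0407,-0.0173,0,0,0,0,0.05]]]}}

```text
time_s: 52.25
tcp_pos: [469.5, -149.9, 299.8]
tcp_rot: [-0.0, 0.04, 0.999, -0.0]
contact_force: [-0.4, -0.3, -0.6]
opening: 12.9
grip_force: 30.0
```

Emit:
{"fn": "jog_arm", "kwargs": {"commands": [[[0.0407,-0.0173,0,0,0,-6.5,0.05],[0,0,0,0,0,0,0.05],[0,0,0,0,0,0,0.05],[0,0,0,0,0,0,0.05],[0,0,0,0,0,0,0.05]]]}}

```text
time_s: 52.75
tcp_pos: [430.5, -163.3, 300.0]
tcp_rot: [-0.0, -0.017, 1.0, 0.0]
contact_force: [1.0, 0.7, -0.7]
opening: 12.5
grip_force: 30.0
```

Emit:
{"fn": "jog_arm", "kwargs": {"commands": [[[0,0,0,0,0,0,0.05],[0,0,0,0,0,0,0.05],[0,0,0,0,0,0,0.05],[0,0,0,0,0,0,0.05],[0,0,0,0,0,0,0.05]]]}}

```text
time_s: 53.25
tcp_pos: [429.5, -163.6, 300.3]
tcp_rot: [0.0, -0.016, 1.0, 0.0]
contact_force: [-0.7, -0.0, -0.7]
opening: 13.2
grip_force: 30.0
```

```bash
python3 - <<'E'
from h import *
s,p,d,P=look(save="w11"); t=s["tcp_pos"]; z=t[2]; print(t,s["tcp_rot"].round(4),s["opening"])
print("handle",fit(P,t,z+18,z+32,30,7.5)); print("flange",fit(P,t,z-13,z-5,20,20)); print("head",fit(P,t,z-57,z-44,20,20))
print("rib",fit(P,(429,-164),200,209,45,25)); print("sheet",fit(P,(429,-164),177,184,60,110))
cv2.imwrite("pics/w11c.png",cv2.resize(p[100:240,180:340],None,fx=4,fy=4))
E
```

```text
[ 429.48933179 -163.57193815  300.27356538] [ 0.     -0.0163  0.9999  0.    ] 13.216796368866055
handle (1100, array([ 421. , -163.4]), array([20.3, 15. ]), 1.2, 'mean', array([ 419.2, -164.1,  326.4]), 'lim', [[411.3, -170.6], [429.6, -157.6]])
flange (56, array([ 416.8, -164.5]), array([ 2.5, 12.9]), 1.8, 'mean', array([ 416.6, -164.5,  290.3]), 'lim', [[415.7, -170.8], [418.1, -158.1]])
head (180, array([ 421.6, -164.7]), array([12.1,  7.3]), 1.8, 'mean', array([ 421. , -164.5,  252.7]), 'lim', [[415.7, -167.8], [426.8, -161.0]])
rib (1428, array([ 420. , -160.8]), array([54.8, 32.4]), 2.7, 'mean', array([ 414.3, -160.8,  204.5]), 'lim', [[393.3, -176.5], [444.6, -145.0]])
sheet (8728, array([ 425.7, -160.4]), array([ 66. , 159.8]), 3.2, 'mean', array([ 424.4, -160.3,  180.6]), 'lim', [[393.3, -235.5], [456.3, -85.5]])
```

View pics/w11c.png

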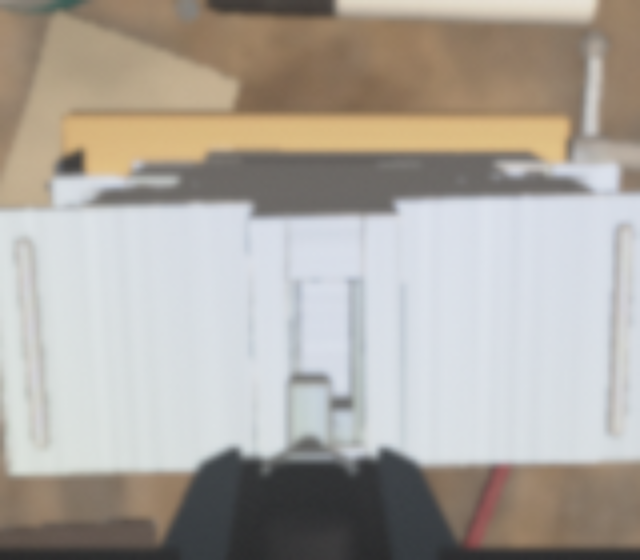

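The cover has shifted since the last look. Its rib is now at about (425, -160.6), yaw about 3°, still level. I'll back off a little and measure the cover, top tray and slot afresh.

Emit:
{"fn": "jog_arm", "kwargs": {"commands": [[[-0.04,0,-0.02,0,0,0,0.05],[-0.03,0,-0.02,0,0,0,0.05],[0,0,0,0,0,0,0.05],[0,0,0,0,0,0,0.05],[0,0,0,0,0,0,0.05]]]}}

```text
time_s: 53.8
tcp_pos: [498.3, -161.2, 339.7]
tcp_rot: [-0.001, -0.016, 1.0, 0.0]
contact_force: [-0.0, -0.6, -0.4]
opening: 13.0
grip_force: 30.0
```

Emit:
{"fn": "jog_arm", "kwargs": {"commands": [[[0,0,0,0,0,0,0.05],[0,0,0,0,0,0,0.05],[0,0,0,0,0,0,0.05],[0,0,0,0,0,0,0.05],[0,0,0,0,0,0,0.05]]]}}

```text
time_s: 54.3
tcp_pos: [499.3, -161.3, 340.3]
tcp_rot: [0.0, -0.016, 1.0, 0.0]
contact_force: [-0.3, 0.2, -0.7]
opening: 12.9
grip_force: 30.0
```

```bash
python3 - <<'E'
from h import *
s,p,d,P=look(save="w12"); t=s["tcp_pos"]; print(t,s["tcp_rot"].round(4))
c=(425.5,-160.5)
print("rib",fit(P,c,200,209,45,25)); print("sheet",fit(P,c,178.7,184,45,100)); 
Q=P.reshape(-1,3)
for a,b in [(-232,-200),(-125,-92)]: k=(abs(Q[:,2]-181)<6)&(abs(Q[:,0]-425)<25)&(Q[:,1]>a)&(Q[:,1]<b); print("sheet z",k.sum(),Q[k,2].mean())
print("slot bar",fit(P,c,181,187,18,8)); print("slot deep",fit(P,c,100,176,20,8))
for n,z in (("t3",138),("t2",98),("t1",58)):
  k=(abs(Q[:,2]-z)<2.5)&(abs(Q[:,0]-425)<45)
  for a,b in [(-260,-200),(-130,-50)]:
    q=Q[k&(Q[:,1]>a)&(Q[:,1]<b)]
    if len(q)>10: print(n,len(q),q.mean(0).round(1),np.percentile(q[:,:2],[2,98],axis=0).round(1).tolist())
print("stop",fit(P,(428,-250),58,70,60,20))
cv2.imwrite("pics/w12c.png",cv2.resize(p[50:210,150:360],None,fx=3.6,fy=3.6))
E
```

```text
[ 499.26035304 -161.31760797  340.32715932] [ 0.     -0.0163  0.9999  0.    ]
rib (1817, array([ 425.9, -160.3]), array([66.1, 32.9]), 3.0, 'mean', array([ 424.6, -160.1,  204.4]), 'lim', [[394.4, -176.3], [457.2, -144.1]])
sheet (8054, array([ 426.1, -160.5]), array([ 66.3, 157.6]), 3.3, 'mean', array([ 425.1, -160.3,  180.6]), 'lim', [[394.3, -234.4], [457.2, -86.3]])
sheet z 1623 180.60354023975543
sheet z 1661 180.46454049777503
slot bar (185, array([ 425.4, -160.3]), array([36. , 15.2]), 1.7, 'mean', array([ 422.1, -161. ,  183.5]), 'lim', [[408.1, -168.2], [443.3, -152.7]])
slot deep (378, array([ 427.2, -159.8]), array([34.6, 12.5]), 1.9, 'mean', array([ 427.1, -160.1,  148.3]), 'lim', [[411.0, -166.1], [443.1, -153.5]])
t3 313 [427.1 -68.8 138. ] [[395.8, -88.1], [460.1, -64.5]]
stop None
```

View pics/w12c.png

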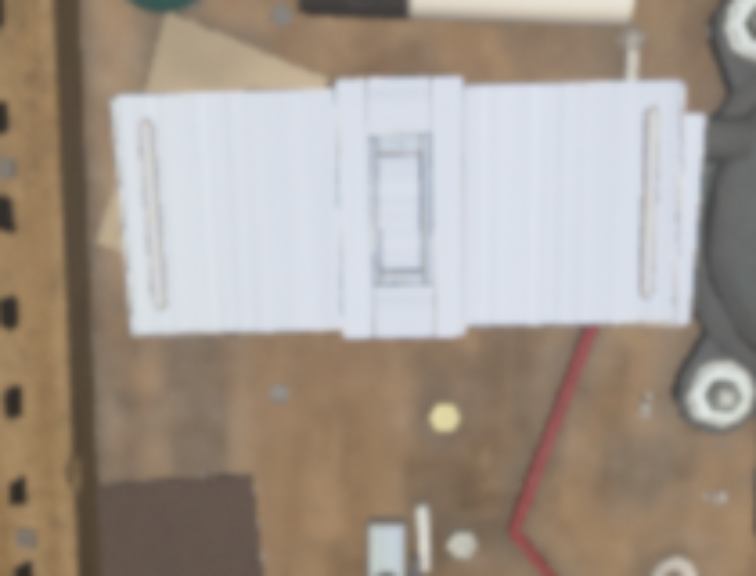

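The top tray and cover moved together within their play. They're still level and seated, and tray3 beneath hasn't moved. The tray slot centre is now about (426.6, -159.9), yaw about 2.6°. Bringing the key above it.

Emit:
{"fn": "jog_arm", "kwargs": {"commands": [[[0.036,0.002,0,0,0,-0.7,0.05],[0.036,0.002,0,0,0,0,0.05],[0,0,0.04,0,0,0,0.05],[0,0,0.03,0,0,0,0.05],[0,0,0,0,0,0,0.05]]]}}

```text
time_s: 54.85
tcp_pos: [424.6, -159.1, 267.0]
tcp_rot: [-0.004, -0.022, 1.0, 0.002]
contact_force: [-0.3, -0.6, -0.0]
opening: 12.7
grip_force: 30.0
```

Emit:
{"fn": "jog_arm", "kwargs": {"commands": [[[0,0,0,0,0,0,0.05],[0,0,0,0,0,0,0.05],[0,0,0,0,0,0,0.05],[0,0,0,0,0,0,0.05],[0,0,0,0,0,0,0.05]]]}}

```text
time_s: 55.35
tcp_pos: [427.6, -160.2, 270.9]
tcp_rot: [0.001, -0.022, 1.0, -0.0]
contact_force: [-0.8, -0.7, -1.0]
opening: 12.9
grip_force: 30.0
```

```bash
python3 - <<'E'
from h import *
s,p,d,P=look(save="w13"); t=s["tcp_pos"]; z=t[2]; print(t,s["tcp_rot"].round(4),s["opening"])
print("flange",fit(P,t,z-13,z-5,20,20)); print("head",fit(P,t,z-56,z-44,20,20))
c=(426,-160)
Q=P.reshape(-1,3); Q=Q[Q[:,0]<412]
print("rib",fit(Q,c,200,209,45,25)); print("sheet",fit(P,c,178.7,184,45,100)); print("slot bar",fit(P,c,181,187,18,8)); print("slot deep",fit(P,c,100,176,20,8))
E
```

```text
[ 427.62094467 -160.17361057  270.87975488] [ 5.000e-04 -2.250e-02  9.997e-01 -2.000e-04] 12.917531612470787
flange (57, array([ 415.2, -161.2]), array([ 2.6, 12.9]), 2.3, 'mean', array([ 414.6, -161.3,  260.7]), 'lim', [[413.9, -167.5], [416.3, -154.8]])
head (178, array([ 419.8, -161.4]), array([12.6,  7.3]), 2.6, 'mean', array([ 419. , -161.2,  223.1]), 'lim', [[413.8, -164.6], [424.9, -157.7]])
rib (952, array([ 402.4, -161.4]), array([20.2, 32.8]), 2.2, 'mean', array([ 400.7, -161.2,  204.2]), 'lim', [[392.5, -177.0], [410.8, -145.7]])
sheet (9950, array([ 425.4, -160.4]), array([ 66.2, 157.7]), 3.0, 'mean', array([ 423.3, -160. ,  180.5]), 'lim', [[393.0, -234.3], [455.9, -86.1]])
slot bar (160, array([ 426.6, -160. ]), array([29.7, 16. ]), 1.1, 'mean', array([ 426.2, -159.5,  183.2]), 'lim', [[412.4, -167.8], [440.6, -152.1]])
slot deep (224, array([ 429.9, -160.1]), array([31.5, 12.2]), 3.0, 'mean', array([ 429.2, -159.6,  148.9]), 'lim', [[420.4, -166.2], [443.1, -153.7]])
```

Emit:
{"fn": "jog_arm", "kwargs": {"commands": [[[0,0.0009,0.005,0,0,0,0.05],[0,0,0.005,0,0,0,0.05],[0,0,0.004,0,0,0,0.05],[0,0,0.004,0,0,0,0.05],[0,0,0,0,0,0,0.05]]]}}

```text
time_s: 55.9
tcp_pos: [426.8, -159.0, 251.5]
tcp_rot: [-0.001, -0.022, 1.0, 0.0]
contact_force: [-0.5, 0.3, -0.2]
opening: 12.7
grip_force: 30.0
```

Emit:
{"fn": "jog_arm", "kwargs": {"commands": [[[0,0,0.004,0,0,0,0.05],[0,0,0.004,0,0,0,0.05],[0,0,0.002,0,0,0,0.05],[0,0,0,0,0,0,0.05],[0,0,0,0,0,0,0.05]]]}}

```text
time_s: 56.4
tcp_pos: [427.3, -159.2, 242.3]
tcp_rot: [0.0, -0.022, 1.0, 0.0]
contact_force: [-0.4, -0.8, -0.7]
opening: 12.7
grip_force: 30.0
```

Inside the cover slot with no contact. On into the tray slot.

Emit:
{"fn": "jog_arm", "kwargs": {"commands": [[[0,0,0.002,0,0,0,0.05],[0,0,0.002,0,0,0,0.05],[0,0,0.002,0,0,0,0.05],[0,0,0,0,0,0,0.05],[0,0,0,0,0,0,0.05]]]}}

```text
time_s: 56.9
tcp_pos: [427.2, -159.2, 236.3]
tcp_rot: [-0.0, -0.022, 1.0, 0.0]
contact_force: [0.3, 0.2, -0.7]
opening: 13.1
grip_force: 30.0
```

Emit:
{"fn": "jog_arm", "kwargs": {"commands": [[[0,0,0.003,0,0,0,0.05],[0,0,0.003,0,0,0,0.05],[0,0,0.003,0,0,0,0.05],[0,0,0.003,0,0,0,0.05],[0,0,0,0,0,0,0.05]]]}}

```text
time_s: 57.4
tcp_pos: [426.9, -159.1, 223.7]
tcp_rot: [-0.0, -0.022, 1.0, 0.0]
contact_force: [0.2, 0.4, -0.3]
opening: 13.1
grip_force: 30.0
```

Emit:
{"fn": "jog_arm", "kwargs": {"commands": [[[0,0,0.003,0,0,0,0.05],[0,0,0.002,0,0,0,0.05],[0,0,0.001,0,0,0,0.05],[0,0,0,0,0,0,0.05],[0,0,0,0,0,0,0.05]]]}}

```text
time_s: 57.9
tcp_pos: [427.3, -159.2, 218.4]
tcp_rot: [0.0, -0.022, 1.0, 0.0]
contact_force: [-0.1, 0.3, -0.5]
opening: 13.3
grip_force: 30.0
```

Emit:
{"fn": "jog_arm", "kwargs": {"commands": [[[0,0,0.0005,0,0,0,0.05],[0,0,0,0,0,0,0.05],[0,0,0,0,0,0,0.05],[0,0,0,0,0,0,0.05],[0,0,0,0,0,0,0.05]]]}}

```text
time_s: 58.4
tcp_pos: [427.2, -159.2, 217.8]
tcp_rot: [0.0, -0.022, 1.0, 0.0]
contact_force: [-0.7, -1.0, -1.4]
opening: 13.2
grip_force: 30.0
```

```bash
python3 -c "
from h import *
print(r.sense()['qpos'].round(3))"
```

```text
[-0.382  0.129  1.811  0.     1.202 -1.998]
```

Flange is about 0.5 mm off the rib. q6 = -2.0, so I turn +z by 90°.

Emit:
{"fn": "jog_arm", "kwargs": {"commands": [[[0,0,0,0,0,6,0.05],[0,0,0,0,0,6,0.05],[0,0,0,0,0,6,0.05],[0,0,0,0,0,6,0.05],[0,0,0,0,0,6,0.05]]]}}

```text
time_s: 58.9
tcp_pos: [427.2, -159.2, 217.8]
tcp_rot: [0.0, 0.239, 0.971, 0.0]
contact_force: [0.2, -0.4, -0.6]
opening: 12.9
grip_force: 30.0
```

Emit:
{"fn": "jog_arm", "kwargs": {"commands": [[[0,0,0,0,0,6,0.05],[0,0,0,0,0,6,0.05],[0,0,0,0,0,6,0.05],[0,0,0,0,0,6,0.05],[0,0,0,0,0,6,0.05]]]}}

```text
time_s: 59.4
tcp_pos: [427.2, -159.2, 217.8]
tcp_rot: [0.0, 0.482, 0.876, 0.0]
contact_force: [-0.9, 0.1, -1.0]
opening: 12.9
grip_force: 30.0
```

Emit:
{"fn": "jog_arm", "kwargs": {"commands": [[[0,0,0,0,0,6,0.05],[0,0,0,0,0,6,0.05],[0,0,0,0,0,6,0.05],[0,0,0,0,0,6,0.05],[0,0,0,0,0,6,0.05]]]}}

```text
time_s: 59.9
tcp_pos: [427.2, -159.2, 217.8]
tcp_rot: [-0.0, 0.693, 0.721, 0.0]
contact_force: [0.6, -0.4, -0.8]
opening: 12.8
grip_force: 30.0
```

Emit:
{"fn": "jog_arm", "kwargs": {"commands": [[[0,0,0.0003,0,0,0,0.05],[0,0,0,0,0,0,0.05],[0,0,0,0,0,0,0.05],[0,0,0,0,0,0,0.05],[0,0,0,0,0,0,0.05]]]}}

```text
time_s: 60.4
tcp_pos: [427.2, -159.2, 217.5]
tcp_rot: [-0.0, 0.691, 0.723, 0.0]
contact_force: [0.1, -1.1, -1.0]
opening: 13.0
grip_force: 30.0
```

Turned 90°. Lowering the last fraction, then release and rise straight.

Emit:
{"fn": "jog_arm", "kwargs": {"commands": [[[0,0,0.0004,0,0,0,0.05],[0,0,0,0,0,0,0.05],[0,0,0,0,0,0,0.3],[0,0,0,0,0,0,0.3],[0,0,0,0,0,0,0.3]]]}}

```text
time_s: 60.9
tcp_pos: [427.3, -159.2, 217.1]
tcp_rot: [-0.0, 0.691, 0.723, 0.0]
contact_force: [0.4, -1.0, 0.3]
opening: 27.1
grip_force: 0.0
```

Emit:
{"fn": "jog_arm", "kwargs": {"commands": [[[0,0,-0.02,0,0,0,0.3],[0,0,-0.04,0,0,0,0.3],[0,0,-0.05,0,0,0,0.3],[0,0,-0.04,0,0,0,0.3],[0,0,0,0,0,0,0.3]]]}}

```text
time_s: 61.4
tcp_pos: [429.4, -160.1, 372.9]
tcp_rot: [0.006, 0.691, 0.723, 0.002]
contact_force: [-0.5, -0.1, -0.1]
opening: 27.3
grip_force: 0.0
```

Emit:
{"fn": "jog_arm", "kwargs": {"commands": [[[0,0,0,0,0,0,0.3],[0,0,0,0,0,0,0.3],[0,0,0,0,0,0,0.3],[0,0,0,0,0,0,0.3],[0,0,0,0,0,0,0.3]]]}}

```text
time_s: 61.9
tcp_pos: [427.1, -159.1, 366.4]
tcp_rot: [-0.001, 0.691, 0.723, -0.0]
contact_force: [0.1, 0.1, -0.6]
opening: 27.3
grip_force: 0.0
```

```bash
python3 - <<'E'
from h import *
s,p,d,P=look(save="w14"); print(s["tcp_pos"])
c=(426,-160)
print("handle",fit(P,c,236,252,30,30)); print("rib",fit(P,c,200,206,45,25)); print("flange",fit(P,c,207,213,25,25)); print("sheet",fit(P,c,178.7,184,45,100))
t,dt=imaging.get_image("scene")
a=cv2.resize(t[130:330,230:420],(570,600)); cv2.imwrite("pics/s14.png",a)
E
```

```text
[ 427.06602263 -159.11264636  366.3861906 ]
handle (446, array([ 426.8, -158.9]), array([11.8, 34. ]), 2.7, 'mean', array([ 426.8, -157.9,  244.1]), 'lim', [[420.9, -174.1], [432.7, -142.6]])
rib (1116, array([ 425.2, -160.2]), array([65.9, 33.2]), 3.0, 'mean', array([ 425.1, -159.2,  204.4]), 'lim', [[393.4, -176.2], [456.7, -143.3]])
flange (144, array([ 426.6, -159. ]), array([22.4, 24.9]), 76.6, 'mean', array([ 426.5, -158.9,  208.6]), 'lim', [[415.0, -167.7], [438.6, -150.1]])
sheet (5449, array([ 425.1, -159.8]), array([ 66.4, 158.7]), 3.9, 'mean', array([ 424.7, -150.7,  180.8]), 'lim', [[393.0, -233.7], [455.3, -85.2]])
```

View pics/s14.png

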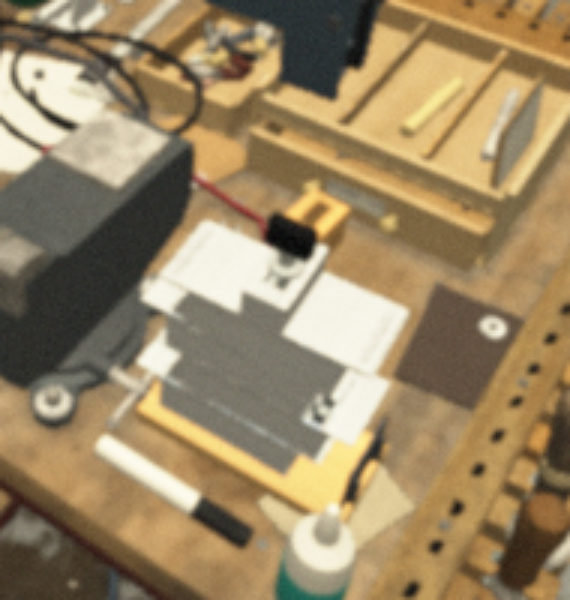

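The stack is level in its zig-zag and the cover is flat. The key's flange is on the rib (handle top z 244), turned a quarter across the slot, and the bystanders are untouched. Handing in.

```bash
python3 -c "
from h import *
print(r.hand_in())"
```

```text
the job is handed in; nothing more can be done
None
```

Job handed in at about 62 s with no verdict returned: four trays stacked in alternating shifts, cover flat on top and the T-key locked a quarter turn; a mid-run knock left the top tray and cover about 4 mm off, still seated and level.

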